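Lever the juice press back onto its levelling pad

TASK

The heavy juice press has walked off the cork pad that levels its front foot. With the steel pry bar lying over the beech block, push the tip in under the front edge of the press beside the foot, lever the front up just clear of the pad, swing the bar to carry the foot over while the rear feet stay about where they are, and let it down gently, without a bump, so that the foot stands wholly on the pad. Then draw the bar out from under the press and leave it lying with its handle down; do not push the press by hand, jerk it, dig the bar's tip hard into the worktop or shift the pad, and leave the other things alone.

Things in the scene. Friction and masses are not known exactly. Their poses are not given: they have to be found in the camera images.
- juicer: Heavy lever juice press of dark cast iron, about 6 kg (15% more or less), 350 mm high (lever 430), base plate 170 x 200 x 20 mm, loose on three rubber feet 12 mm high, 18 mm across. Origin on the worktop under the base; x points from front to rear, y to its left, z up. Feet at x, y = -95, 0 (front) and 85, +-75 mm. When the front is levered up, it swings sideways about the rear feet
- front_foot (a point): Centre of the underside of the front foot (18 mm across). It sits under a lug that reaches forward from the base plate, 22 mm wide with a round end 26 mm across, to 108 mm in front of the press's origin; the foot cannot be seen from above but is centred under the round end
- front_edge (a point): Point on the straight lower front edge of the base plate, 28 mm to the press's left (its +y) of the foot and 30 mm behind it, 12 mm above the worktop: a tight gap for the tip, which wedges about 17 mm in. A bar lifting here carries about half the press's weight, some 29 N, and drags it sideways by friction, with slip: the bar must swing further than the foot's path suggests
- pad: Loose cork pad, a disc 34 mm across and 6 mm thick, lying on the worktop close to the right (-y of the press) of the front foot. Origin at the centre of its underside
- block: Loose beech block, 36 mm along its x (the bar's direction), 90 mm along its y, its whole upper half a rounded crown of 12 mm radius along its y, 24 mm high; it lies about 85 mm in front of the front edge. Origin at the centre of its underside
- crown (a point): Middle of the top line of the block's crown, 24 mm above the worktop: the fulcrum
- bar: Straight flat steel pry bar, 390 x 20 x 8 mm, 0.45 kg; its last 105 mm is a black handle sleeve 24 mm wide, 14 mm thick. It starts loose across the crown, tip in the air about 45 mm short of the front edge, sloping 3.4 degrees down to the handle end on the worktop. Origin at the middle of the tip's lower edge; x points out beyond the tip, z out of the upper face. Lifting the handle lowers the tip
- bar_tip (a point): Middle of the tip end, at half thickness
- bar_grip (a point): Point on the bar's centre line in the handle sleeve, 340 mm behind the tip, where it can be gripped across its 24 mm width
- bowl: Red plastic bowl, 150 mm across, 65 mm high, a bystander. Origin under its centre
- cup: Pale green ceramic cup, 76 mm across, 80 mm high, a bystander. Origin under its centre
- garlic_press: Stainless garlic press, 190 mm long, on a fixed walnut chopping board 170 x 300 x 20 mm, a bystander. Origin under its head
- rear (a point): Point on the worktop midway between the two rear feet, about which the press should swing
- table: The worktop, level, its top at height 0
Mind the look-alikes: they are no part of the job. Leave any blue or yellow look-alike of the pad alone.

How it is judged (in metres and radians):
On the way, in this order (a step that is already met when the one before it is completed fails the run):
1. the bar carries the front of the press, its front foot higher than the pad (height (world z) of front_foot above 0.0065 m and contact force between bar and juicer above 5 N and horizontal distance between front_foot and pad above 0.015 m), for 0.2 s.
2. the front foot stands on the pad (horizontal distance between front_foot and pad below 0.009 m and contact force between juicer and pad above 5 N), for 0.2 s.
At the end, for the whole second after the job is handed in: The front foot stands on the cork pad, its centre within 9 mm of the pad's centre, the press at rest; the bar is out from under the press (tip at least 5 mm in front of the front edge), does not touch it, and lies at rest with its handle down on the worktop (all of step 2 and height (world z) of front_foot between 0.0035 and 0.009 m and contact force between juicer and bar below 0.2 N and x of bar_tip in the frame of juicer below -0.07 m and height (world z) of bar_grip below 0.03 m and linear speed of juicer below 0.01 m/s and linear speed of bar below 0.02 m/s).
It fails at once if the bar is forced: over 50 N on the press, or its tip dug into the worktop with over 15 N (contact force between bar and juicer above 50 N or (contact force between bar and table above 15 N and height (world z) of bar_tip below 0.015 m)).
It fails at once if the press is dropped, jerked or tipped: over 36 N on the pad (it rests with some 24 N), turning faster than 0.35 rad/s, or leaning over 6 degrees (contact force between juicer and pad above 36 N or angular speed of juicer above 0.35 rad/s or angle between juicer's own z axis and vertical above 0.105 rad).
It fails at once if the robot itself pushes on the press, or the press is shoved so that the point between its rear feet moves more than 25 mm (contact force between any of the arm, the fingers and juicer above 2 N or distance of rear from where it was at the start of the episode above 0.025 m).
It fails at once if the pad is shifted by more than 10 mm (distance of pad from where it was at the start of the episode above 0.01 m).
It fails at once if a bystander is moved by more than 20 mm (distance of any of bowl, cup, garlic_press from where it was at the start of the episode above 0.02 m).
It also fails if it takes over 62 s, if anything falls off the work surface, if the arm or the gripper's body presses on something with over 40 N, if the wrist force passes 120 N, or if a joint passes its speed limit or range.

ROBOT

A 6-joint arm with a two-finger parallel gripper is mounted at the origin on the work surface. World frame = base frame: x ahead of the robot, y to its left, z up, the work surface at z = 0. Lengths are in mm, angles in rad, forces in N, time in s.
With the tool pointing down it reaches from about 300 to 850 mm from the base axis. Payload 4.2 kg.
Tool frame: the origin (TCP) lies at the very end of the fingers, on their centre line; the grasp point (between the pads) lies 19 mm behind it; z points along the fingers, y is the direction in which the jaws open and shut (so a half turn about z gives the same grasp; the last joint's range is limited). The gripper opens to 91 mm and grips with 3 to 60 N. Pads are 32 mm wide; open, the fingers measure 118 mm over their backs; the gripper's body (76 mm by 178 mm) begins 60 mm behind the grasp point.
Start: joints at [-1.346, 0.32, 1.565, -0, 1.257, -0.02], TCP at [139.361, -557.873, 213.976] pointing down, gripper open.
Joint ranges: [-3.11, 3.11], [-0.84, 2.01], [0.21, 2.61], [-1.34, 4.49], [0.05, 2.63], [-2.56, 2.56]. Speed limits (rad/s): [2.57, 2.57, 3.14, 3.14, 3.14, 3.14].

INTERFACE

Orientations are given as a unit quaternion [x, y, z, w].
In Python, from bench import manip gives the robot as it stands. The module is installed in compiled form; this text tells all that it offers.
- The arm moves only by the tool drive_tool, never from a script. Its argument "steps" is a list that holds one entry, the list of rows, each a list of 6 numbers: the shift along the tool's x, y, z in cm, then the turn, a rotation vector about the tool's x, y, z in rad. In form: [[[tx, ty, tz, ax, ay, az], ...]]. A call has 1 to 20 rows; each row shifts and turns the pose as measured when the row begins, along the tool's axes as they then stand; what a row does not reach is not made up. A row lasts 1/8 s, in which the tool goes at most 62.5 mm and 10.7 degrees, less where a joint would pass 70% of its speed; a pose out of reach is approached as far as the arm can. A call with a gripper value outside its range is refused whole. "gripper" is the opening, from 0 (shut) to 1 (fully open), set as the call begins (left out, the last holds). The fingers move at their own pace and stop on an object; "force" is the grip in N (left out, the last holds). Time passes only in rows, so rows that do not move let the fingers close. It gives the time, the measured TCP pose, the force and the opening at its end, in the units of the state.
- manip.get_state(): the state, without advancing time (a new reading comes with each control period).
- manip.get_image(name): name is "side" or "top" or "wrist"; returns a dict with "frame" (400x640x3 uint8, red, green, blue), "vfov" (degrees; the focal length in pixels is half the picture's height over the tangent of half this angle, whatever the lens; pixels are square), "cx", "cy" (the principal point, pixels), "k1" (the pictures are not rectified: a ray, as slopes to the right and down, at radius r is drawn at 1 + k1 r^2 times it, then the intrinsics apply), "pose" (4x4, takes a point from camera to world coordinates); the wrist camera has in their place "mount" (4x4, takes a point from camera to tool coordinates, whose origin is the TCP and whose axes are the flange's). Camera axes: x right, y down, z forward; pixel columns grow to the right and rows downward; lengths in mm; the calibration is good to about 2 mm. A picture is of the moment at which its call begins: read the wrist's pose just before it. There is no depth.
- manip.sign_off(): hands the job in, once; it reports no verdict.
The state is a dict: "time": time; "q": joint angles; "qd": joint speeds; "effort": joint torques, N m; "position": TCP position; "eef_rot": TCP orientation; "ft_force": force on the tool from outside, world axes, zero at the start; "ft_torque": the same for the moment, N m; "opening": finger opening in mm.
Only numpy, scipy, OpenCV 4.12 (cv2) and the standard library are available. Lean on these libraries where they do the work, as an engineer would, in place of code of your own. Each camera call takes 0.05 s, during which the arm holds its last target.

## Working session

There is one attempt and no reset: what is moved stays moved. The work goes in short steps, Python scripts to look and compute and a tool call to move; the robot and the scene stay as the last step left them, time stands still between calls to the robot, and variables do not carry over. Pictures are saved under pics/ and viewed, and the job is handed in when it is done.

Besides the shell and the picture viewer there is one more tool, called after "Request:" as name([rows], argument=value, ...), one row to a line, values as JSON. drive_tool: Moves the arm, as the interface text tells. Its arguments: {"type":"object","properties":{"steps":{"type":"array","items":{"type":"array","items":{"type":"array","items":{"type":"number"}}}},"gripper":{"type":"number"},"force":{"type":"number"}},"required":["steps"]}

```bash
mkdir -p pics
cat > h.py <<'E'
import numpy as np, cv2
from bench import manip
from scipy.spatial.transform import Rotation as R
def grab(n):
    s=manip.get_state(); im=manip.get_image(n)
    if 'pose' not in im:
        T=np.eye(4);T[:3,:3]=R.from_quat(s['eef_rot']).as_matrix();T[:3,3]=s['position']
        im['pose']=T@np.array(im['mount'])
    im['pose']=np.array(im['pose']);return im
def f(im): return 200/np.tan(np.radians(im['vfov'])/2)
def ray(im,u,v):
    fl=f(im);K=np.array([[fl,0,im['cx']],[0,fl,im['cy']],[0,0,1.]])
    p=cv2.undistortPoints(np.array([[[u,v]]],float),K,np.array([im['k1'],0,0,0,0.]))[0,0]
    d=im['pose'][:3,:3]@np.array([p[0],p[1],1]);return im['pose'][:3,3],d/np.linalg.norm(d)
def plane(im,u,v,z):
    o,d=ray(im,u,v);return o+d*(z-o[2])/d[2]
def proj(im,P):
    P=np.atleast_2d(np.array(P,float));T=np.linalg.inv(im['pose']);c=P@T[:3,:3].T+T[:3,3]
    x=c[:,:2]/c[:,2:];r2=(x**2).sum(1,keepdims=True);x=x*(1+im['k1']*r2)
    return x*f(im)+np.array([im['cx'],im['cy']])
def save(im,n,crop=None,s=1):
    a=im['frame'][:,:,::-1]
    if crop: x0,y0,x1,y1=crop;a=a[y0:y1,x0:x1]
    a=cv2.resize(a,None,fx=s,fy=s,interpolation=cv2.INTER_CUBIC);cv2.imwrite('pics/'+n,a)
import pickle
E
python3 - <<'E'
from h import *
for n in ('side','top','wrist'):
    im=grab(n);save(im,n+'0.png');pickle.dump(im,open(n+'0.pkl','wb'));print(n,im['vfov'],im['cx'],im['cy'],im['k1'],im['pose'].round(3).tolist())
print(manip.get_state())
E
```

```text
side 49.7948008064563 312.6566942909089 196.51405377195832 -0.014023424434058704 [[0.999, -0.028, 0.045, 528.033], [-0.05, -0.756, 0.653, -847.542], [0.015, -0.654, -0.756, 1013.794], [0.0, 0.0, 0.0, 1.0]]
top 47.61934609836925 326.6823180439739 200.5488976181348 0.020204148006467595 [[-0.013, -0.984, 0.179, 352.854], [-1.0, 0.014, 0.002, -30.723], [-0.005, -0.179, -0.984, 1248.708], [0.0, 0.0, 0.0, 1.0]]
wrist 68.77723431758639 321.8749472865893 204.58322659803085 -0.023925051966714815 [[0.242, -0.938, -0.247, 208.897], [-0.97, -0.235, -0.059, -541.816], [-0.003, 0.254, -0.967, 383.977], [0.0, 0.0, 0.0, 1.0]]
{'time': 0.15, 'q': array([-1.34595696e+00,  3.20158116e-01,  1.56536008e+00, -6.98552400e-06,
        1.25741920e+00, -2.00219927e-02]), 'qd': array([-0.00035353, -0.00212735, -0.00370381,  0.00226296, -0.00072227,
        0.00032723]), 'effort': array([ 1.04771792e-03, -4.12773335e+01, -2.32155973e+01,  7.27023510e-02,
        4.33869346e-02, -1.05181241e-04]), 'position': array([ 139.2964115 , -557.49121988,  213.320955  ]), 'eef_rot': array([ 9.92514365e-01,  1.22126094e-01, -7.20405233e-05, -6.68505381e-04]), 'ft_force': array([ 0.69042749, -0.07726728,  0.33740704]), 'ft_torque': array([-0.03422149,  0.00829503,  0.01294761]), 'opening': 91.14462137320565}
```

View pics/side0.png

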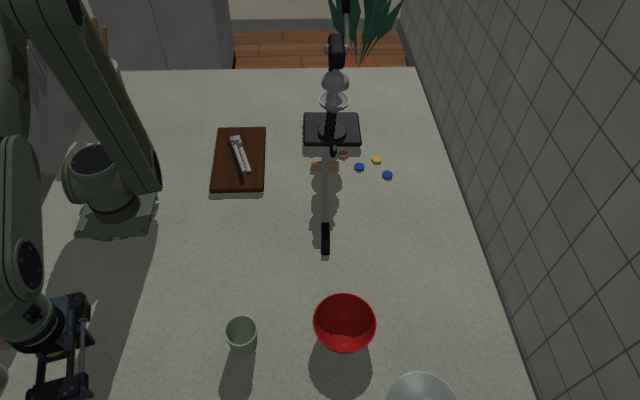

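View pics/top0.png

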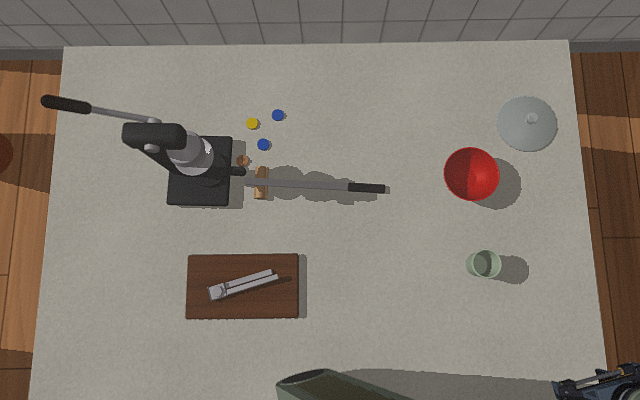

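View pics/wrist0.png

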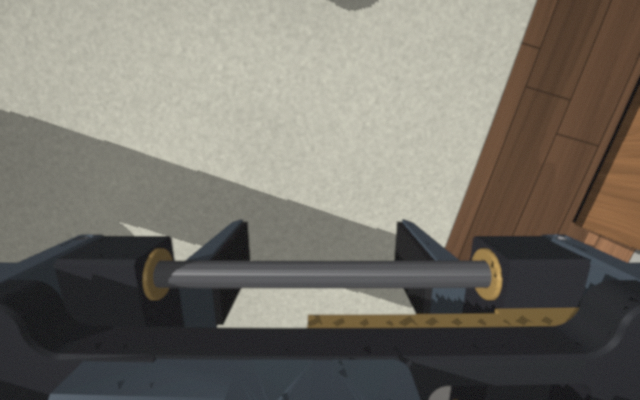

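Run:
```python
from h import *
im=pickle.load(open('top0.pkl','rb'));save(im,'topc.png',(160,100,300,220),5.7)
im=pickle.load(open('side0.pkl','rb'));save(im,'sidec.png',(290,100,400,270),3.5)
```

```text
(no output)
```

View pics/topc.png

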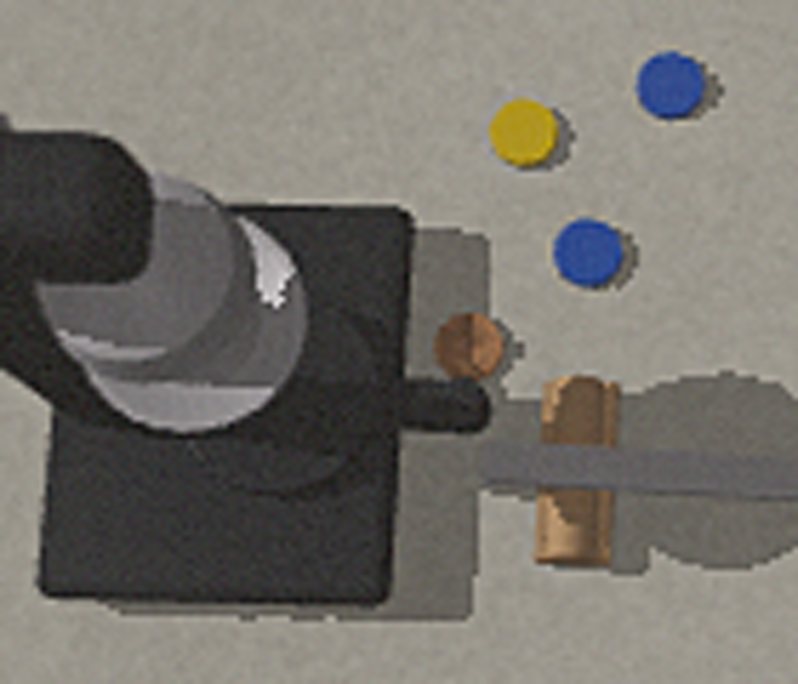

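View pics/sidec.png

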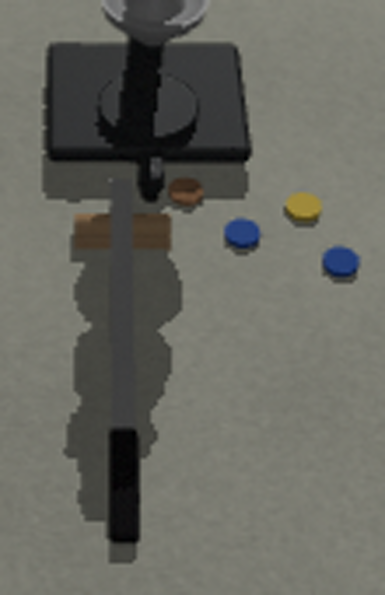

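Run:
```python
from h import *
im=pickle.load(open('top0.pkl','rb'))
def c(x,y,z): print((x,y,z),plane(im,x/5.7+160,y/5.7+100,z).round(1))
c(412,210,32);c(390,600,32);c(40,595,32);c(490,405,25);c(468,346,6)
c(550,470,20);c(612,470,20);c(575,380,22);c(572,562,22);c(480,465,30)
for p in((349,183),(349,191),(384,184.5),(384,193)):print(p,plane(im,*p,14).round(1))
im=pickle.load(open('side0.pkl','rb'))
def c(x,y,z): print((x,y,z),plane(im,x/3.5+290,y/3.5+100,z).round(1))
print('side');c(47,158,12);c(248,158,12);c(185,190,6);c(122,180,30);c(124,430,16);c(124,540,8);c(150,197,12)
```

```text
(412, 210, 32) [759.2 234.   32. ]
(390, 600, 32) [564.9 239.9  32. ]
(40, 595, 32) [569.7 406.8  32. ]
(490, 405, 25) [661.9 195.2  25. ]
(468, 346, 6) [697.  210.2   6. ]
(550, 470, 20) [630.2 166.3  20. ]
(612, 470, 20) [629.8 136.1  20. ]
(575, 380, 22) [674.7 154.4  22. ]
(572, 562, 22) [584.1 154.7  22. ]
(480, 465, 30) [630.9 198.6  30. ]
(349, 183) [626.4 -90.7  14. ]
(349, 191) [603.7 -90.2  14. ]
(384, 184.5) [ 620.8 -188.    14. ]
(384, 193) [ 596.7 -187.2   14. ]
side
(47, 158, 12) [567.3 251.3  12. ]
(248, 158, 12) [764.6 244.7  12. ]
(185, 190, 6) [699.2 207.8   6. ]
(122, 180, 30) [636.6 198.4  30. ]
(124, 430, 16) [619.  -88.5  16. ]
(124, 540, 8) [ 612.1 -191.5    8. ]
(150, 197, 12) [663.7 193.   12. ]
```

```bash
cat >> h.py <<'E'
def cur():
    s=manip.get_state();T=np.eye(4);T[:3,:3]=R.from_quat(s['eef_rot']).as_matrix();T[:3,3]=s['position'];return T,s
def rows(T0,T1,n,dt=2,da=3):
    # straight line, constant turn; rows in tool axes
    rv=R.from_matrix(T0[:3,:3].T@T1[:3,:3]).as_rotvec();out=[];P=T0.copy();ang=np.linalg.norm(rv)
    for i in range(1,n+1):
        a=i/n;G=np.eye(4);G[:3,:3]=T0[:3,:3]@R.from_rotvec(rv*a).as_matrix();G[:3,3]=T0[:3,3]*(1-a)+T1[:3,3]*a
        D=np.linalg.inv(P)@G
        r=np.r_[np.round(D[:3,3]/10,dt),np.round(R.from_matrix(D[:3,:3]).as_rotvec(),da)]
        out.append((r+0.).tolist());S=np.eye(4);S[:3,:3]=R.from_rotvec(r[3:]).as_matrix();S[:3,3]=r[:3]*10;P=P@S
    return out
def tool(p,yaw,pitch):
    # tool x horizontal heading yaw, tilted down by pitch (rad) ; z down
    x=np.array([np.cos(yaw)*np.cos(pitch),np.sin(yaw)*np.cos(pitch),-np.sin(pitch)])
    y=np.array([np.sin(yaw),-np.cos(yaw),0]);z=np.cross(x,y)
    T=np.eye(4);T[:3,:3]=np.c_[x,y,z];T[:3,3]=p;return T
E
python3 - <<'E'
from h import *
T,s=cur();G=tool([645,70,230],1.51,0)
print(T.round(3));print(rows(T,G,18,1,2))
E
```

```text
[[ 9.70000e-01  2.42000e-01 -0.00000e+00  1.39296e+02]
 [ 2.42000e-01 -9.70000e-01  1.00000e-03 -5.57491e+02]
 [ 0.00000e+00 -1.00000e-03 -1.00000e+00  2.13321e+02]
 [ 0.00000e+00  0.00000e+00  0.00000e+00  1.00000e+00]]
[[3.6, -2.7, -0.1, 0.0, 0.0, -0.07], [3.7, -2.4, -0.1, 0.0, 0.0, -0.07], [3.9, -2.2, -0.1, 0.0, 0.0, -0.07], [4.1, -1.9, -0.1, 0.0, 0.0, -0.07], [4.2, -1.6, 0.0, 0.0, 0.0, -0.07], [4.3, -1.3, -0.1, 0.0, 0.0, -0.07], [4.3, -1.1, -0.1, 0.0, 0.0, -0.07], [4.4, -0.7, -0.1, 0.0, 0.0, -0.07], [4.5, -0.3, -0.1, 0.0, 0.0, -0.07], [4.5, -0.1, -0.1, 0.0, 0.0, -0.07], [4.4, 0.2, -0.1, 0.0, 0.0, -0.07], [4.5, 0.6, -0.1, 0.0, 0.0, -0.07], [4.4, 0.8, -0.1, 0.0, 0.0, -0.07], [4.3, 1.2, 0.0, 0.0, 0.0, -0.07], [4.2, 1.4, -0.1, 0.0, 0.0, -0.07], [4.2, 1.8, -0.1, 0.0, 0.0, -0.07], [4.0, 2.0, -0.1, 0.0, 0.0, -0.07], [3.8, 2.3, -0.1, 0.0, 0.0, -0.08]]
```

Request:
drive_tool([
  [[3.6,-2.7,-0.1,0,0,-0.07],[3.7,-2.4,-0.1,0,0,-0.07],[3.9,-2.2,-0.1,0,0,-0.07],[4.1,-1.9,-0.1,0,0,-0.07],[4.2,-1.6,0,0,0,-0.07],[4.3,-1.3,-0.1,0,0,-0.07],[4.3,-1.1,-0.1,0,0,-0.07],[4.4,-0.7,-0.1,0,0,-0.07],[4.5,-0.3,-0.1,0,0,-0.07],[4.5,-0.1,-0.1,0,0,-0.07],[4.4,0.2,-0.1,0,0,-0.07],[4.5,0.6,-0.1,0,0,-0.07],[4.4,0.8,-0.1,0,0,-0.07],[4.3,1.2,0,0,0,-0.07],[4.2,1.4,-0.1,0,0,-0.07],[4.2,1.8,-0.1,0,0,-0.07],[4.0,2.0,-0.1,0,0,-0.07],[3.8,2.3,-0.1,0,0,-0.08]],
], gripper=0.6, force=50)

```text
time: 2.4
position: [645.5, 98.2, 226.1]
eef_rot: [0.714, 0.7, -0.001, -0.003]
ft_force: [0.2, -0.1, 0.3]
opening: 54.8
```

Run:
```python
from h import *
T,s=cur();print(T.round(3),s['time'],s['q'],s['opening'])
im=grab('wrist');save(im,'w1.png');pickle.dump(im,open('w1.pkl','wb'));print(im['pose'].round(2))
```

```text
[[ 1.90000e-02  1.00000e+00 -5.00000e-03  6.45500e+02]
 [ 1.00000e+00 -1.90000e-02  2.00000e-03  9.81690e+01]
 [ 2.00000e-03 -5.00000e-03 -1.00000e+00  2.26128e+02]
 [ 0.00000e+00  0.00000e+00  0.00000e+00  1.00000e+00]] 2.4 [0.13173783 0.44041323 1.34602185 0.00312997 1.35945033 0.14982269] 54.82946793166055
[[ 1.0000e+00 -2.0000e-02 -1.0000e-02  6.4798e+02]
 [-2.0000e-02 -9.7000e-01 -2.5000e-01  1.6763e+02]
 [-1.0000e-02  2.5000e-01 -9.7000e-01  3.9706e+02]
 [ 0.0000e+00  0.0000e+00  0.0000e+00  1.0000e+00]]
```

View pics/w1.png

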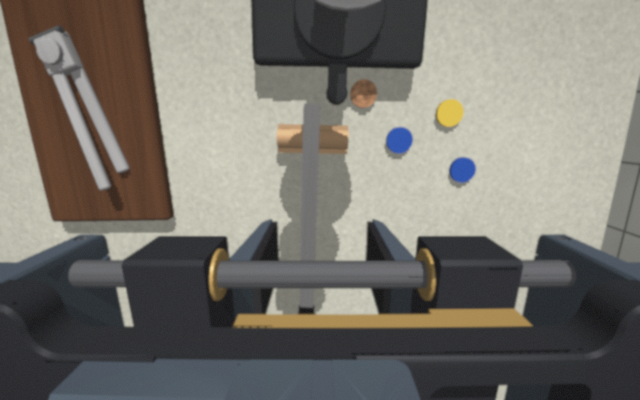

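Run:
```python
from h import *
im=pickle.load(open('w1.pkl','rb'));save(im,'w1c.png',(245,40,435,170),4.2)
```

```text
(no output)
```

View pics/w1c.png

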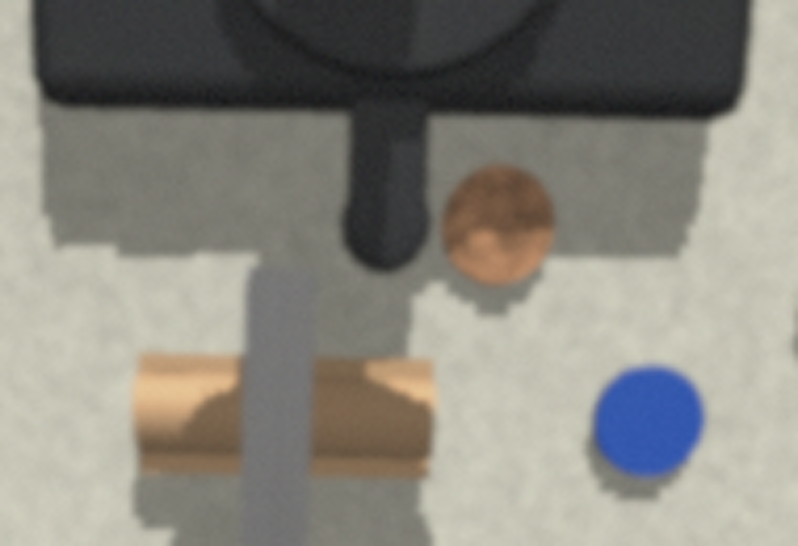

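Run:
```python
from h import *
im=pickle.load(open('w1.pkl','rb'))
def c(n,x,y,z): print(n,plane(im,x/4.2+245,y/4.2+40,z).round(1))
c('edgeL',60,103,12);c('edgeR',730,117,12);c('edge mid',386,109,12)
c('cornL',36,90,22);c('cornR',748,100,22)
c('lug tip',386,271,12);c('lugL',345,228,16);c('lugR',428,228,16)
for x,y in((443,222),(554,222),(499,164),(499,284)):c('pad',x,y,6 if y<280 else 1)
c('blk',135,415,14);c('blk',434,415,14);c('blk near',280,473,2);c('blk far',280,354,14)
c('tipL',250,268,28);c('tipR',315,268,28);c('barL',242,545,24);c('barR',310,545,24)
hsv=cv2.cvtColor(im['frame'],cv2.COLOR_RGB2HSV)
m=((hsv[...,0]<14)&(hsv[...,1]>85)).astype('uint8')*255;m[:, :345]=0;m[:,385:]=0;m[:75]=0;m[115:]=0
M=cv2.moments(m,True);print(M['m00'],M['m10']/M['m00'],M['m01']/M['m00'],plane(im,M['m10']/M['m00'],M['m01']/M['m00'],5))
```

```text
edgeL [571.1 245.8  12. ]
edgeR [765.7 238.3  12. ]
edge mid [665.7 242.1  12. ]
cornL [566.5 247.4  22. ]
cornR [767.5 240.9  22. ]
lug tip [665.4 197.2  12. ]
lugL [653.2 209.2  16. ]
lugR [677.6 208.7  16. ]
pad [682.8 211.4   6. ]
pad [716.2 210.9   6. ]
pad [699.4 227.5   6. ]
pad [700.6 193.6   1. ]
blk [588.3 156.7  14. ]
blk [679.6 155.   14. ]
blk near [631.7 137.4   2. ]
blk far [633.1 173.8  14. ]
tipL [625.8 197.6  28. ]
tipR [644.3 197.2  28. ]
barL [620.4 117.6  24. ]
barR [641.1 117.3  24. ]
511.0 363.16242661448143 93.64970645792563 [698.98801301 210.3084102    5.        ]
```

Run:
```python
from h import *
T,s=cur();G=tool([612,-142,80],1.504,-.06)
print(T[:3,3],rows(T,G,7,1,2))
```

```text
[648.70328545 103.19865985 225.39130327] [[-3.5, -0.5, 2.1, 0.0, 0.01, 0.01], [-3.6, -0.4, 2.0, 0.0, 0.01, 0.01], [-3.5, -0.4, 2.0, 0.0, 0.0, 0.0], [-3.6, -0.4, 1.9, 0.0, 0.01, 0.01], [-3.6, -0.4, 2.0, 0.0, 0.01, 0.01], [-3.6, -0.3, 1.9, 0.0, 0.01, 0.01], [-3.7, -0.3, 1.9, 0.0, 0.0, 0.0]]
```

Request:
drive_tool([
  [[-3.5,-0.5,2.1,0,0.01,0.01],[-3.6,-0.4,2.0,0,0.01,0.01],[-3.5,-0.4,2.0,0,0,0],[-3.6,-0.4,1.9,0,0.01,0.01],[-3.6,-0.4,2.0,0,0.01,0.01],[-3.6,-0.3,1.9,0,0.01,0.01],[-3.7,-0.3,1.9,0,0,0],[0,0,0,0,0,0]],
])

```text
time: 3.45
position: [610.7, -146.5, 71.1]
eef_rot: [0.728, 0.684, 0.02, -0.023]
ft_force: [0.5, -0.0, 0.1]
opening: 54.4
```

Run:
```python
from h import *
T,s=cur();print(T.round(3),s['time'],s['q'])
im=grab('wrist');save(im,'w2.png');pickle.dump(im,open('w2.pkl','wb'))
T,s=cur();print(T[:3,3])
G=tool([612,-142,5],1.504,-.06);print(rows(T,G,3,2,3))
```

```text
[[ 6.20000e-02  9.98000e-01 -3.00000e-03  6.10679e+02]
 [ 9.96000e-01 -6.20000e-02  6.00000e-02 -1.46536e+02]
 [ 6.00000e-02 -7.00000e-03 -9.98000e-01  7.11320e+01]
 [ 0.00000e+00  0.00000e+00  0.00000e+00  1.00000e+00]] 3.45 [-0.28437577  0.52477765  1.61614813  0.06704523  1.02160824 -0.25759922]
[ 611.58158417 -145.4522512    72.18455765]
[[-0.02, 0.02, 2.24, -0.002, 0.0, 0.002], [-0.02, 0.01, 2.24, -0.001, 0.0, 0.002], [-0.02, 0.01, 2.25, -0.002, 0.0, 0.001]]
```

View pics/w2.png

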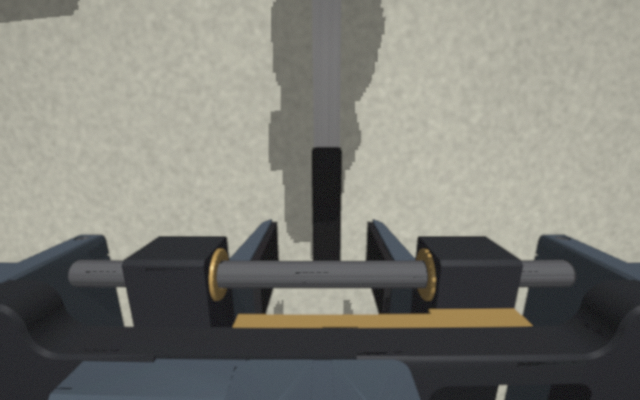

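Run:
```python
from h import *
im=pickle.load(open('w2.pkl','rb'))
for p,z in(((312.5,148),22),((341.5,148),22),((314,235),18),((340,235),18),((315,20),30),((337,20),30)):print(p,plane(im,*p,z).round(1))
```

```text
(312.5, 148) [607.2 -87.6  22. ]
(341.5, 148) [629.  -88.9  22. ]
(314, 235) [ 603.5 -156.9   18. ]
(340, 235) [ 624.6 -158.2   18. ]
(315, 20) [615.   -2.7  30. ]
(337, 20) [629.9  -3.6  30. ]
```

Run:
```python
from h import *
T,s=cur();G=tool([615,-143,4],1.513,-.06);print(T[:3,3],rows(T,G,3,2,3))
```

```text
[ 611.58158417 -145.4522512    72.18455765] [[-0.05, 0.12, 2.27, -0.002, 0.0, -0.001], [-0.05, 0.12, 2.28, -0.001, 0.0, -0.001], [-0.05, 0.11, 2.27, -0.002, 0.0, -0.002]]
```

Request:
drive_tool([
  [[0.1,0.12,2.2,-0.002,0,-0.001],[0.05,0.12,2.0,-0.002,0,-0.002],[0,0.1,1.2,0,0,0],[0,0,0.5,0,0,0],[0,0,0,0,0,0]],
])

```text
time: 4.12
position: [618.8, -137.0, 15.7]
eef_rot: [0.726, 0.687, 0.024, -0.018]
ft_force: [-0.2, 0.3, 0.7]
opening: 54.6
```

Run:
```python
from h import *
T,s=cur();G=tool([615,-143,4.5],1.513,-.06);print(T.round(3),rows(T,G,1,2,3))
```

```text
[[ 5.50000e-02  9.98000e-01  1.00000e-02  6.18828e+02]
 [ 9.97000e-01 -5.50000e-02  6.00000e-02 -1.36994e+02]
 [ 6.00000e-02  7.00000e-03 -9.98000e-01  1.56900e+01]
 [ 0.00000e+00  0.00000e+00  0.00000e+00  1.00000e+00]] [[-0.69, -0.36, 1.08, 0.007, 0.0, 0.003]]
```

Request:
drive_tool([
  [[-0.4,-0.3,0.5,0,0,0]],
])

```text
time: 4.25
position: [616.6, -140.6, 11.4]
eef_rot: [0.726, 0.687, 0.025, -0.017]
ft_force: [0.5, -0.4, -0.6]
opening: 54.6
```

Run:
```python
from h import *
T,s=cur();G=tool([615,-143,4.5],1.513,-.06);print(T.round(3),rows(T,G,1,2,3),s['qd'])
```

```text
[[ 5.40000e-02  9.98000e-01  1.30000e-02  6.16582e+02]
 [ 9.97000e-01 -5.50000e-02  5.90000e-02 -1.40570e+02]
 [ 6.00000e-02  9.00000e-03 -9.98000e-01  1.13910e+01]
 [ 0.00000e+00  0.00000e+00  0.00000e+00  1.00000e+00]] [[-0.29, -0.15, 0.67, 0.009, 0.0, 0.003]] [-0.05812927  0.02916049  0.09265231  0.00281021 -0.10649153 -0.06490719]
```

Request:
drive_tool([
  [[-0.2,-0.15,0.4,0.006,0,0.003],[0,0,0.2,0.004,0,0]],
])

```text
time: 4.5
position: [614.6, -142.8, 5.2]
eef_rot: [0.727, 0.686, 0.021, -0.021]
ft_force: [0.3, -0.7, 0.2]
opening: 54.4
```

Run:
```python
from h import *
T,s=cur();G=tool([615,-143,4.5],1.513,-.06);print(T.round(3),rows(T,G,1,2,3),s['qd'])
```

```text
[[ 5.80000e-02  9.98000e-01  2.00000e-03  6.14604e+02]
 [ 9.97000e-01 -5.80000e-02  6.00000e-02 -1.42759e+02]
 [ 6.00000e-02 -1.00000e-03 -9.98000e-01  5.22800e+00]
 [ 0.00000e+00  0.00000e+00  0.00000e+00  1.00000e+00]] [[-0.03, 0.04, 0.07, -0.001, 0.0, 0.0]] [ 0.00285641  0.02956053 -0.01400319 -0.00833536  0.01491189  0.00944686]
```

Request:
drive_tool([
  [[0,0,0,0,0,0],[0,0,0,0,0,0],[0,0,0,0,0,0],[0,0,0,0,0,0],[0,0,0,0,0,0],[0,0,0,0,0,0]],
], gripper=0, force=50)

```text
time: 5.25
position: [614.6, -142.9, 5.3]
eef_rot: [0.727, 0.686, 0.021, -0.021]
ft_force: [-0.5, -0.5, -0.1]
opening: 24.1
```

Run:
```python
from h import *
T,s=cur();print(T.round(3),s['opening'],s['ft_force'],s['ft_torque'])
im=grab('top');save(im,'t2c.png',(160,100,400,220),3.3);pickle.dump(im,open('t2.pkl','wb'))
im=grab('side');save(im,'s2c.png',(290,100,400,270),3.5);pickle.dump(im,open('s2.pkl','wb'))
```

```text
[[ 5.80000e-02  9.98000e-01  2.00000e-03  6.14647e+02]
 [ 9.97000e-01 -5.80000e-02  6.00000e-02 -1.42924e+02]
 [ 6.00000e-02 -1.00000e-03 -9.98000e-01  5.29400e+00]
 [ 0.00000e+00  0.00000e+00  0.00000e+00  1.00000e+00]] 24.058322611621946 [-0.45726154 -0.51665927 -0.1475765 ] [-0.05196594 -0.04110191  0.03373143]
```

View pics/t2c.png

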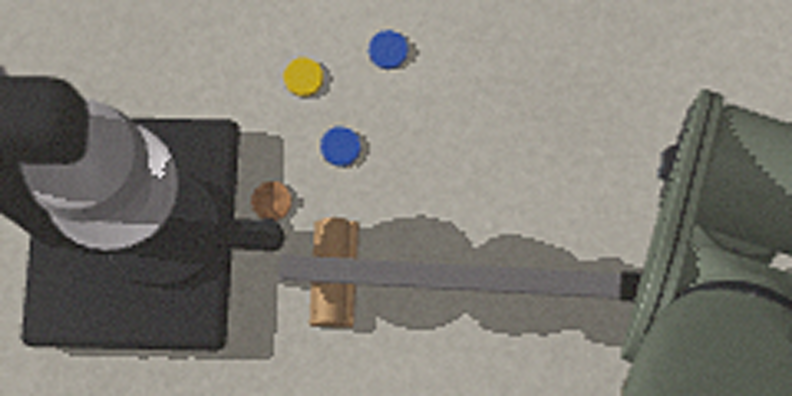

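View pics/s2c.png

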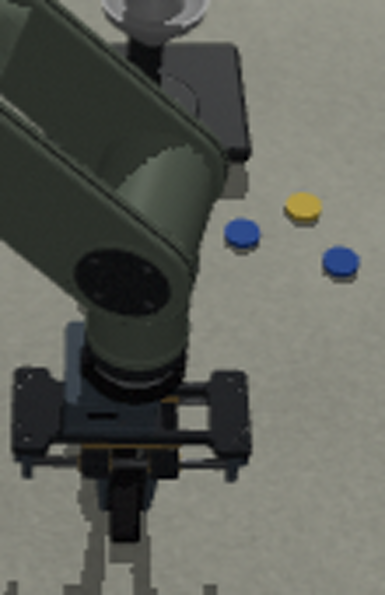

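```bash
cat >> h.py <<'E'
L0,H0=341.0,4.7
YC,XC=155.5,0.
def bar(p,yaw,pitch):
    T=tool([0,0,0],yaw,pitch);T[:3,3]=np.array(p)-L0*T[:3,0]+H0*T[:3,2];return T
def tipof(T): return T[:3,3]+L0*T[:3,0]-H0*T[:3,2]
def barstate():
    T,s=cur();x=T[:3,0];p=tipof(T);yaw=np.arctan2(x[1],x[0]);pit=-np.arcsin(x[2])
    # clearance of underside over crown at YC
    k=(p[1]-YC)/x[1]; c=p-k*x; cl=(c[2]-12)*np.cos(pit)-16
    roll=np.arcsin(T[2,1])
    return dict(tip=p.round(1),yaw=round(yaw,4),pitch=round(pit,4),roll=round(roll,4),crown=c.round(1),clear=round(cl,2),F=s['ft_force'].round(1),t=round(s['time'],2),tcp=T[:3,3].round(1))
def barover(x,y,yaw,pitch,clear):
    # tip at y (bar meets crown at given clearance); tip x given
    d=y-YC; z=12+(16+clear)/np.cos(pitch)-d/np.sin(yaw)*np.tan(pitch)
    return bar([x,y,z],yaw,pitch)
E
python3 - <<'E'
from h import *
print(barstate());T,s=cur()
T1=barover(634.5,197,1.513,0.10,2);T2=barover(635.5,215,1.513,.235,2)
print(tipof(T1),tipof(T2));print(rows(T,T1,5,2,3));print(rows(T1,T2,5,2,3))
E
```

```text
{'tip': array([634.4, 196.6,  30.3]), 'yaw': np.float64(1.5127), 'pitch': np.float64(-0.0596), 'roll': np.float64(-0.0014), 'crown': array([632. , 155.5,  27.8]), 'clear': np.float64(-0.21), 'F': array([-0.6, -0. , -1.4]), 't': 5.35, 'tcp': array([ 614.6, -142.9,    5.3])}
[634.5        197.          25.91952339] [635.5        215.          16.23918766]
[[0.07, 0.0, -1.0, 0.0, -0.032, 0.0], [0.05, 0.0, -1.0, -0.001, -0.032, 0.0], [0.01, 0.01, -1.0, 0.0, -0.032, 0.0], [-0.02, 0.0, -1.0, 0.0, -0.032, 0.0], [-0.06, 0.0, -1.0, 0.0, -0.032, 0.0]]
[[0.43, 0.0, -0.76, 0.0, -0.027, 0.0], [0.4, 0.0, -0.78, 0.0, -0.027, 0.0], [0.39, 0.0, -0.78, 0.0, -0.027, 0.0], [0.36, 0.0, -0.79, 0.0, -0.027, 0.0], [0.35, 0.0, -0.81, 0.0, -0.027, 0.0]]
```

Request:
drive_tool([
  [[0.05,0,-1.0,0,-0.03,0],[0.05,0,-1.0,0,-0.03,0],[0,0,-1.0,0,-0.03,0],[0,0,-1.0,0,-0.03,0]],
])

```text
time: 5.85
position: [613.2, -143.1, 43.4]
eef_rot: [0.728, 0.685, -0.025, 0.02]
ft_force: [1.0, -0.3, -3.2]
opening: 23.5
```

Run:
```python
from h import *
print(barstate());T,s=cur()
T2=barover(635.5,215,1.513,.235,2)
print(rows(T,T2,6,2,3))
```

```text
{'tip': array([634. , 196.9,  26.6]), 'yaw': np.float64(1.5096), 'pitch': np.float64(0.0631), 'roll': np.float64(-0.0057), 'crown': array([631.5, 155.5,  29.2]), 'clear': np.float64(1.16), 'F': array([ 1. , -0.3, -3.2]), 't': 5.85, 'tcp': array([ 613.2, -143.1,   43.4])}
[[0.38, 0.02, -0.82, -0.001, -0.029, 0.0], [0.36, 0.02, -0.83, -0.001, -0.028, -0.001], [0.34, 0.03, -0.84, -0.001, -0.029, 0.0], [0.31, 0.02, -0.85, -0.001, -0.029, -0.001], [0.29, 0.02, -0.86, -0.001, -0.028, 0.0], [0.26, 0.03, -0.87, -0.001, -0.029, -0.001]]
```

Request:
drive_tool([
  [[0.4,0.02,-0.8,-0.001,-0.028,0],[0.35,0.02,-0.8,-0.001,-0.028,0],[0.35,0.02,-0.85,-0.001,-0.028,0],[0.3,0.02,-0.85,-0.001,-0.028,0],[0.3,0.02,-0.85,0,-0.028,0],[0,0,0,0,0,0]],
])

```text
time: 6.6
position: [614.3, -120.2, 81.9]
eef_rot: [0.725, 0.681, -0.077, 0.069]
ft_force: [0.2, 0.8, -2.9]
opening: 23.1
```

Run:
```python
from h import *
print(barstate());T,s=cur()
im=grab('top');save(im,'t3c.png',(160,100,400,220),3.3);pickle.dump(im,open('t3.pkl','wb'))
im=grab('side');save(im,'s3.png');pickle.dump(im,open('s3.pkl','wb'))
T2=barover(635.5,215,1.513,.235,1.5)
print(rows(T,T2,1,2,3))
```

```text
{'tip': array([634.8, 213.9,  16.3]), 'yaw': np.float64(1.5094), 'pitch': np.float64(0.2072), 'roll': np.float64(-0.005), 'crown': array([631.2, 155.5,  28.6]), 'clear': np.float64(0.27), 'F': array([ 0.2,  0.8, -2.9]), 't': 6.6, 'tcp': array([ 614.3, -120.2,   81.9])}
[[0.13, 0.18, -0.91, -0.006, -0.028, -0.003]]
```

View pics/t3c.png

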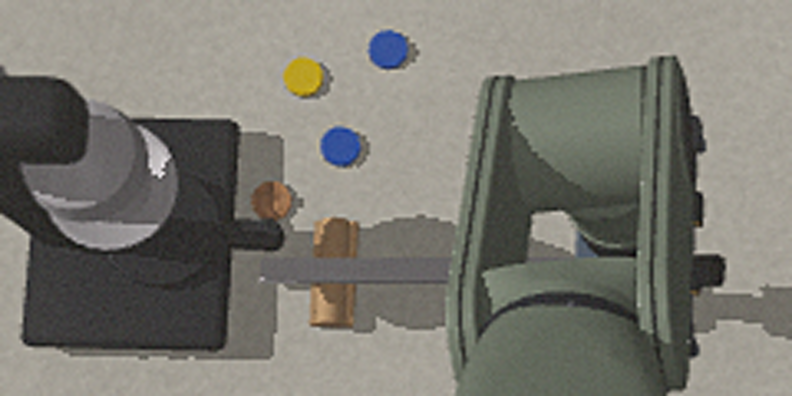

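View pics/s3.png

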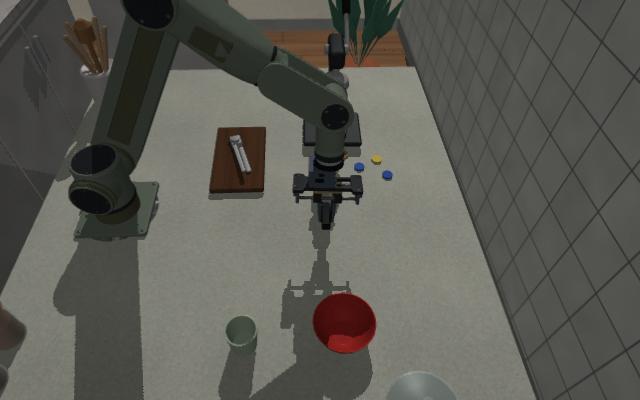

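Run:
```python
from h import *
im=pickle.load(open('t3.pkl','rb'));save(im,'t3d.png',(215,130,275,210),9)
print(barstate())
```

```text
{'tip': array([634.9, 213.6,  16.1]), 'yaw': np.float64(1.5083), 'pitch': np.float64(0.2062), 'roll': np.float64(-0.0057), 'crown': array([631.2, 155.5,  28.2]), 'clear': np.float64(-0.11), 'F': array([-0.3,  2.3, -2.7]), 't': 6.7, 'tcp': array([ 613.9, -120.5,   81.3])}
```

View pics/t3d.png

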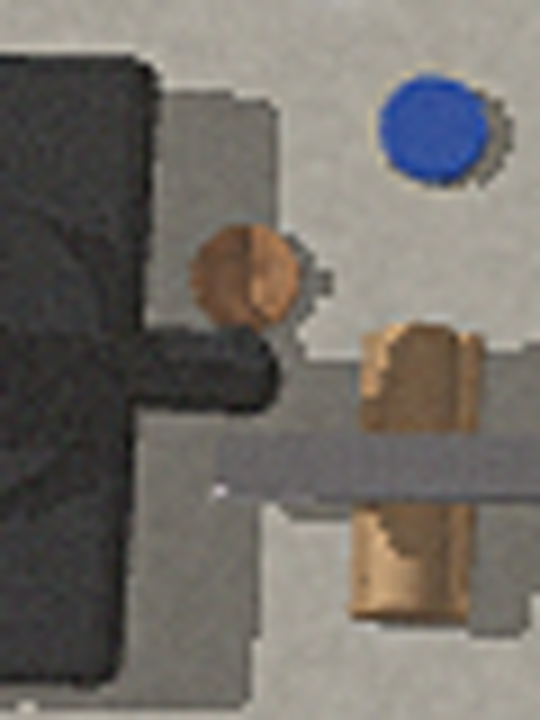

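Run:
```python
from h import *
im=pickle.load(open('t3.pkl','rb'))
def c(n,x,y,z): print(n,plane(im,x/9+215,y/9+130,z).round(1))
c('tip',216,465,18);c('tipT',216,437,20);c('tipB',216,492,18);c('edge',133,465,12);c('edge',133,465,20);c('edgeR',156,80,14);c('edgeL',118,670,14)
c('pad',245,277,6);c('lugtip',280,370,12);c('lugtip',280,370,20);c('lugtop',230,326,24);c('lugbot',230,413,12)
c('blk',418,325,18);c('blk',410,620,14)
```

```text
tip [633.6 215.3  18. ]
tipT [642.  215.1  20. ]
tipB [625.  215.1  18. ]
edge [635.3 242.3  12. ]
edge [633.5 240.5  20. ]
edgeR [759.1 237.6  14. ]
edgeL [570.4 244.8  14. ]
pad [696.8 209.9   6. ]
lugtip [665.  197.2  12. ]
lugtip [663.  195.7  20. ]
lugtop [676.2 210.7  24. ]
lugbot [651.5 212.5  12. ]
blk [677.3 153.5  18. ]
blk [584.8 155.3  14. ]
```

Run:
```python
from h import *
T,s=cur();T2=barover(636,233,1.512,.268,1.0);print(tipof(T2));print(rows(T,T2,4,2,3))
```

```text
[636.         233.           8.31050957]
[[0.52, 0.03, -0.44, -0.002, -0.015, -0.001], [0.52, 0.03, -0.44, -0.001, -0.016, -0.001], [0.51, 0.02, -0.45, -0.002, -0.015, -0.001], [0.51, 0.04, -0.46, -0.002, -0.016, 0.0]]
```

Request:
drive_tool([
  [[0.5,0.03,-0.45,-0.002,-0.016,-0.001],[0.5,0.03,-0.45,-0.001,-0.016,-0.001],[0.5,0.03,-0.45,-0.002,-0.016,-0.001],[0.5,0.03,-0.45,-0.002,-0.016,0],[0,0,-0.1,0,-0.002,0]],
])

```text
time: 7.32
position: [616.6, -95.7, 95.8]
eef_rot: [0.721, 0.679, -0.1, 0.095]
ft_force: [0.3, 1.3, -2.5]
opening: 23.7
```

Run:
```python
from h import *
print(barstate());T,s=cur();T2=barover(636,233,1.512,.268,1.0);print(rows(T,T2,1,2,3))
T2=barover(636.6,243,1.512,.258,0.5);print(tipof(T2),rows(T,T2,3,2,3))
```

```text
{'tip': array([636.3, 233. ,   7.1]), 'yaw': np.float64(1.5111), 'pitch': np.float64(0.2767), 'roll': np.float64(0.0004), 'crown': array([631.7, 155.5,  29.2]), 'clear': np.float64(0.52), 'F': array([ 0.3,  1.3, -2.5]), 't': 7.33, 'tcp': array([616.6, -95.7,  95.8])}
[[-0.03, 0.0, 0.18, 0.0, 0.009, -0.001]]
[636.6        243.           5.93523946] [[0.34, 0.0, 0.16, 0.0, 0.006, 0.0], [0.33, 0.0, 0.16, 0.0, 0.006, -0.001], [0.34, 0.0, 0.16, 0.0, 0.007, 0.0]]
```

Request:
drive_tool([
  [[0.35,0,0.12,0,0.005,0],[0.35,0,0.12,0,0.005,0],[0.35,0,0.12,0,0.005,0],[0,0,0,0,0,0]],
])

```text
time: 7.82
position: [616.8, -86.2, 88.5]
eef_rot: [0.722, 0.68, -0.095, 0.089]
ft_force: [-0.6, 0.9, -1.6]
opening: 23.4
```

Run:
```python
from h import *
print(barstate());T,s=cur()
im=grab('top');save(im,'t4.png',(215,130,275,210),7);pickle.dump(im,open('t4.pkl','wb'))
for y,z in((250,5),(253,4.8)):
    t=(12+16.4*1.03-z)/(y-155.5);T2=barover(636.6+(y-243)*.06,y,1.512,np.arctan(t),0.4);print(tipof(T2),np.arctan(t),rows(T,T2,3,2,3))
```

```text
{'tip': array([636.6, 243.9,   5.1]), 'yaw': np.float64(1.511), 'pitch': np.float64(0.2607), 'roll': np.float64(-0.0007), 'crown': array([631.3, 155.5,  28.7]), 'clear': np.float64(0.18), 'F': array([-0.6,  0.9, -1.6]), 't': 7.83, 'tcp': array([616.8, -86.2,  88.5])}
[637.02       250.           4.98267406] 0.24763608722577982 [[0.2, 0.01, 0.1, 0.0, 0.004, 0.0], [0.2, 0.02, 0.1, -0.001, 0.005, -0.001], [0.2, 0.01, 0.1, 0.0, 0.004, 0.0]]
[637.2        253.           4.75954781] 0.2422449779067357 [[0.3, 0.01, 0.14, 0.0, 0.006, 0.0], [0.3, 0.02, 0.15, -0.001, 0.006, -0.001], [0.3, 0.01, 0.14, 0.0, 0.006, 0.0]]
```

View pics/t4.png

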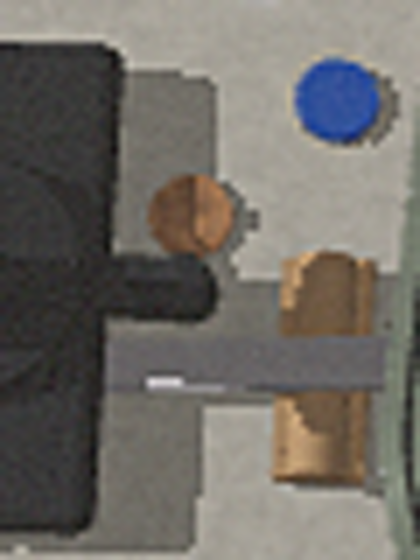

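Request:
drive_tool([
  [[0.3,0.01,0.14,0,0.006,0],[0.3,0.02,0.14,0,0.006,-0.001],[0.3,0.01,0.14,0,0.006,0],[0,0,0,0,0,0]],
])

```text
time: 8.38
position: [617.8, -78.6, 81.9]
eef_rot: [0.722, 0.681, -0.088, 0.082]
ft_force: [-0.7, 0.5, -1.4]
opening: 23.4
```

Run:
```python
from h import *
print(barstate());T,s=cur()
for y,z in((257,4.6),(260,4.5)):
    t=(12+16.4*1.03-z)/(y-155.5);T2=barover(636.6+(y-243)*.06,y,1.512,np.arctan(t),0.4);print(tipof(T2),np.arctan(t),rows(T,T2,2,2,3))
```

```text
{'tip': array([637.3, 253.1,   4.7]), 'yaw': np.float64(1.512), 'pitch': np.float64(0.242), 'roll': np.float64(-0.0009), 'crown': array([631.6, 155.5,  28.9]), 'clear': np.float64(0.36), 'F': array([-0.7,  0.5, -1.4]), 't': 8.38, 'tcp': array([617.8, -78.6,  81.9])}
[637.44       257.           4.52909758] 0.2349114212294174 [[0.2, 0.0, 0.08, 0.0, 0.004, 0.0], [0.19, -0.01, 0.09, -0.001, 0.003, 0.0]]
[637.62       260.           4.40661446] 0.2293105842552513 [[0.35, 0.0, 0.15, 0.0, 0.006, 0.0], [0.34, -0.01, 0.15, -0.001, 0.007, 0.0]]
```

Request:
drive_tool([
  [[0.25,0,0.1,0,0.004,0],[0.25,0,0.1,0,0.004,0],[0,0,0,0,0,0]],
])

```text
time: 8.75
position: [618.3, -75.2, 79.4]
eef_rot: [0.722, 0.681, -0.086, 0.081]
ft_force: [-0.8, 0.2, -0.9]
opening: 23.8
```

Run:
```python
from h import *
print(barstate())
```

```text
{'tip': array([637.6, 256.8,   4.2]), 'yaw': np.float64(1.5125), 'pitch': np.float64(0.236), 'roll': np.float64(-0.0003), 'crown': array([631.7, 155.5,  28.6]), 'clear': np.float64(0.17), 'F': array([-0.8,  0.2, -0.9]), 't': 8.75, 'tcp': array([618.3, -75.2,  79.4])}
```

Run:
```python
from h import *
T,s=cur()
T2=barover(637.6,257.2,1.5125,.19,-.2);print(tipof(T2),rows(T,T2,5,2,3))
T3=barover(637.6,257.2,1.5125,.137,-.2);print(tipof(T3),rows(T2,T3,6,2,3))
```

```text
[637.6        257.2          8.49733391] [[0.0, 0.0, 0.23, 0.0, 0.009, 0.0], [-0.01, 0.0, 0.23, 0.0, 0.009, 0.0], [0.0, 0.0, 0.23, 0.0, 0.01, 0.0], [-0.01, 0.0, 0.23, 0.0, 0.009, 0.0], [-0.01, -0.01, 0.22, 0.0, 0.009, 0.0]]
[637.6        257.2         13.90485705] [[0.0, 0.0, 0.21, 0.0, 0.009, 0.0], [-0.01, 0.0, 0.21, 0.0, 0.009, 0.0], [-0.01, 0.0, 0.22, 0.0, 0.008, 0.0], [-0.01, 0.0, 0.21, 0.0, 0.009, 0.0], [-0.01, 0.0, 0.21, 0.0, 0.009, 0.0], [-0.02, 0.0, 0.21, 0.0, 0.009, 0.0]]
```

Request:
drive_tool([
  [[0,0,0.22,0,0.009,0],[0,0,0.22,0,0.009,0],[0,0,0.22,0,0.009,0],[0,0,0.22,0,0.009,0]],
])

```text
time: 9.25
position: [618.6, -76.4, 73.7]
eef_rot: [0.723, 0.683, -0.071, 0.069]
ft_force: [-1.5, 1.0, 4.4]
opening: 23.5
```

Run:
```python
from h import *
print(barstate())
```

```text
{'tip': array([637.8, 258.3,  11.2]), 'yaw': np.float64(1.5136), 'pitch': np.float64(0.1983), 'roll': np.float64(0.0019), 'crown': array([631.9, 155.5,  31.9]), 'clear': np.float64(3.47), 'F': array([-1.5,  1. ,  4.4]), 't': 9.25, 'tcp': array([618.6, -76.4,  73.7])}
```

Request:
drive_tool([
  [[0,0,0.35,0,0.008,0],[0,0,0.35,0,0.008,0],[0,0,0.35,0,0.008,0]],
])

```text
time: 9.62
position: [618.7, -78.1, 65.3]
eef_rot: [0.724, 0.684, -0.061, 0.06]
ft_force: [-2.5, 0.5, 7.5]
opening: 23.8
```

```bash
cat >> h.py <<'E'
def lever():
    T,s=cur();b=barstate();x=T[:3,0];G=T[:3,3]-H0*T[:3,2]
    d=(YC-G[1])/np.sin(b['yaw']); t=(G[2]-12-16.25)/d
    e=(242.5-YC)/np.sin(b['yaw']); z=12+20.25-e*t
    b['levpitch']=round(np.arctan(t),4);b['edge_z']=round(z,2);b['foot_z']=round((z-12)*1.2,1)
    b['tip_est']=(G+L0*np.array([np.cos(b['yaw'])*np.cos(np.arctan(t)),np.sin(b['yaw'])*np.cos(np.arctan(t)),-np.sin(np.arctan(t))])).round(1)
    b['tq']=s['ft_torque'].round(2)
    for k,v in b.items(): print(k,v,end=' | ')
    print()
E
python3 - <<'E'
from h import *
lever()
E
```

```text
tip [637.9 258.1  11.4] | yaw 1.5139 | pitch 0.1726 | roll 0.0035 | crown [632.  155.5  29.3] | clear 1.01 | F [-2.5  0.5  7.5] | t 9.62 | tcp [618.7 -78.1  65.3] | levpitch 0.1769 | edge_z 16.67 | foot_z 5.6 | tip_est [637.9 257.8   9.9] | tq [-0.14  0.44  0.03] |
```

Request:
drive_tool([
  [[0,0,0.35,0,0.008,0],[0,0,0.3,0,0.008,0],[0,0,0.25,0,0.008,0]],
])

```text
time: 10.0
position: [618.7, -79.1, 58.8]
eef_rot: [0.725, 0.685, -0.051, 0.052]
ft_force: [-3.4, 0.7, 7.9]
opening: 23.9
```

Run:
```python
from h import *
lever()
im=grab('top');save(im,'t5.png',(160,110,280,210),6);pickle.dump(im,open('t5.pkl','wb'))
lever()
```

```text
tip [638.  258.4  13.9] | yaw 1.5134 | pitch 0.1459 | roll 0.0048 | crown [632.1 155.5  29.1] | clear 0.87 | F [-3.4  0.7  7.9] | t 10.0 | tcp [618.7 -79.1  58.8] | levpitch 0.1492 | edge_z 19.15 | foot_z 8.6 | tip_est [638.1 258.2  12.8] | tq [-0.04  0.54  0.08] | 
tip [638.  258.3  13.9] | yaw 1.5131 | pitch 0.1454 | roll 0.0046 | crown [632.1 155.5  29. ] | clear 0.79 | F [-3.1  1.7  7.6] | t 10.05 | tcp [618.6 -79.2  58.6] | levpitch 0.1484 | edge_z 19.22 | foot_z 8.7 | tip_est [638.  258.2  12.9] | tq [0.05 0.48 0.08] |
```

View pics/t5.png

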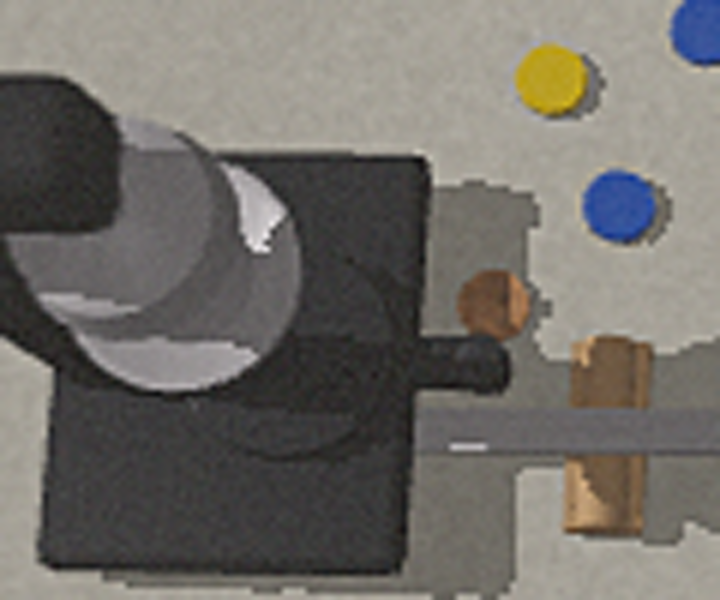

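Request:
drive_tool([
  [[0,0,0.15,0,0.003,0],[0.02,-0.47,0.1,0.003,0,0.02],[0.03,-0.47,0.08,0.003,0,0.02],[0.03,-0.47,0.08,0.003,0,0.02],[0.03,-0.47,0.08,0.003,0,0.02]],
])

```text
time: 10.68
position: [605.2, -78.0, 59.1]
eef_rot: [0.748, 0.66, -0.048, 0.054]
ft_force: [-2.1, 0.7, 6.7]
opening: 23.4
```

Run:
```python
from h import *
lever()
im=grab('top');save(im,'t6.png',(160,110,280,210),6);pickle.dump(im,open('t6.pkl','wb'))
```

```text
tip [648.  257.5  15. ] | yaw 1.4437 | pitch 0.1433 | roll 0.0175 | crown [634.9 155.5  29.9] | clear 1.68 | F [-2.1  0.7  6.7] | t 10.68 | tcp [605.2 -78.   59.1] | levpitch 0.15 | edge_z 18.99 | foot_z 8.4 | tip_est [647.9 257.1  12.8] | tq [-0.21  0.33  1.27] |
```

View pics/t6.png

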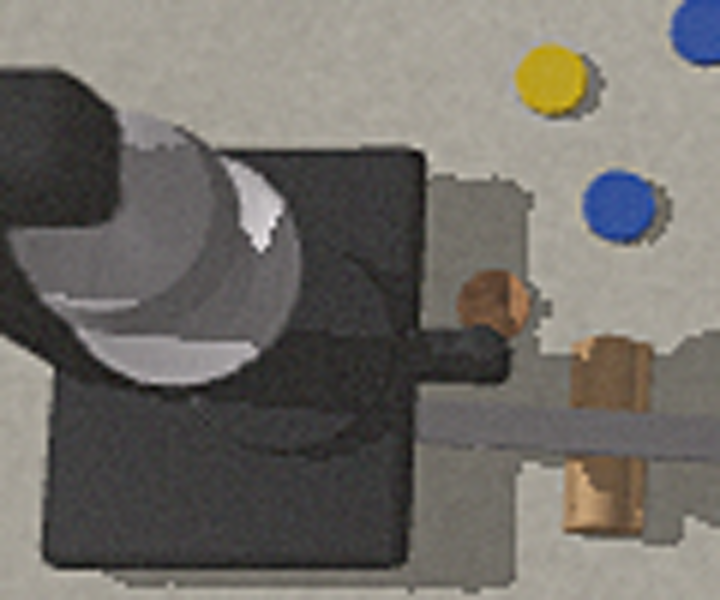

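Request:
drive_tool([
  [[0.04,-0.5,0.11,0.005,0,0.02],[0.04,-0.5,0.1,0.005,0,0.02],[0.04,-0.5,0.1,0.005,0,0.02],[0.04,-0.5,0.1,0.004,0,0.02],[0.04,-0.5,0.1,0.004,0,0.02]],
])

```text
time: 11.35
position: [584.6, -74.6, 59.0]
eef_rot: [0.774, 0.628, -0.051, 0.054]
ft_force: [-1.6, 0.4, 7.4]
opening: 23.5
```

Run:
```python
from h import *
lever()
im=grab('top');save(im,'t7.png',(160,110,280,210),6);pickle.dump(im,open('t7.pkl','wb'))
```

```text
tip [654.7 256.   13.7] | yaw 1.3617 | pitch 0.147 | roll 0.0202 | crown [633.4 155.5  29. ] | clear 0.77 | F [-1.6  0.4  7.4] | t 11.35 | tcp [584.6 -74.6  59. ] | levpitch 0.15 | edge_z 18.81 | foot_z 8.2 | tip_est [654.7 255.9  12.7] | tq [-0.27  0.31  1.24] |
```

View pics/t7.png

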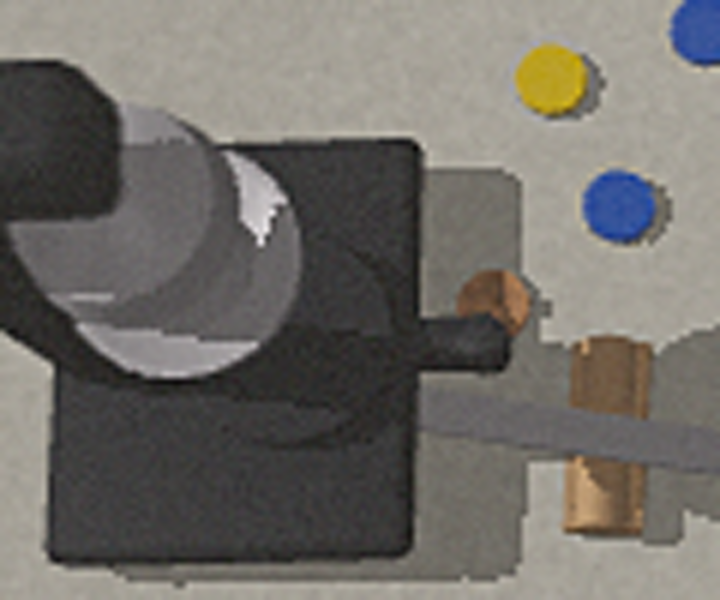

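Request:
drive_tool([
  [[0.05,-0.38,0.11,0.005,0,0.021],[0.05,-0.38,0.1,0.005,0,0.021],[0.05,-0.38,0.1,0.005,0,0.021],[0.05,-0.38,0.1,0.004,0,0.021],[0.05,-0.38,0.1,0.004,0,0.021]],
])

```text
time: 12.02
position: [567.0, -70.2, 58.1]
eef_rot: [0.8, 0.596, -0.056, 0.052]
ft_force: [-3.4, -0.3, 8.6]
opening: 23.6
```

Run:
```python
from h import *
lever()
im=grab('top');save(im,'t8.png',(160,110,280,210),6);pickle.dump(im,open('t8.pkl','wb'))
```

```text
tip [664.  253.3  10.9] | yaw 1.2795 | pitch 0.1525 | roll 0.0162 | crown [634.6 155.5  26.6] | clear -1.55 | F [-3.4 -0.3  8.6] | t 12.03 | tcp [567.  -70.2  58.1] | levpitch 0.1457 | edge_z 18.93 | foot_z 8.3 | tip_est [664.  253.6  13.2] | tq [-0.2   0.6   1.57] |
```

View pics/t8.png

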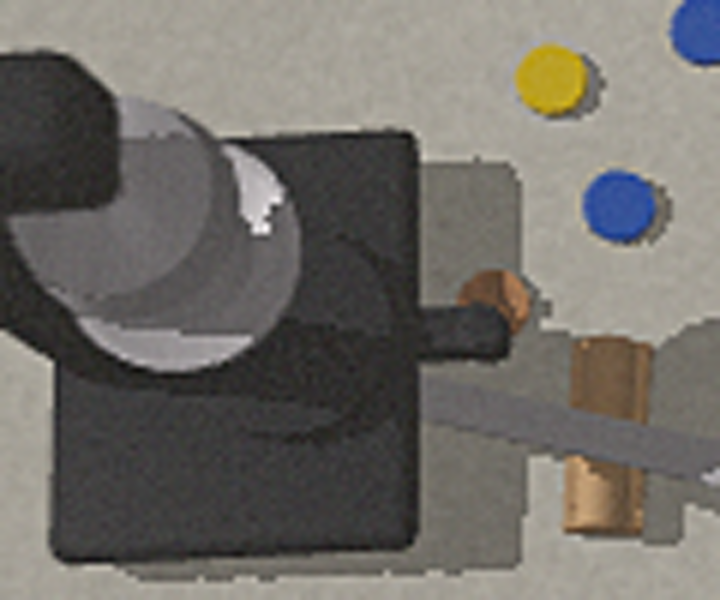

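Request:
drive_tool([
  [[0,0,0.25,0,0.006,0],[0,0,0.3,0,0.006,0],[0,0,0.15,0,0.004,0]],
])

```text
time: 12.45
position: [567.0, -70.8, 54.0]
eef_rot: [0.796, 0.601, -0.049, 0.048]
ft_force: [-2.9, 0.7, 9.7]
opening: 23.6
```

Run:
```python
from h import *
lever()
```

```text
tip [659.9 254.7  12.1] | yaw 1.2923 | pitch 0.1369 | roll 0.0176 | crown [631.6 155.5  26.3] | clear -1.79 | F [-2.9  0.7  9.7] | t 12.45 | tcp [567.  -70.8  54. ] | levpitch 0.1289 | edge_z 20.52 | foot_z 10.2 | tip_est [660.  255.   14.8] | tq [0.25 0.47 1.09] |
```

Request:
drive_tool([
  [[0.04,-0.45,0.09,0.005,0.001,0.024],[0.05,-0.5,0.08,0.005,0.001,0.024],[0.05,-0.5,0.08,0.005,0.001,0.024],[0.06,-0.5,0.08,0.004,0.001,0.024],[0.06,-0.5,0.08,0.004,0.001,0.024],[0.06,-0.5,0.08,0.004,0.001,0.024]],
])

```text
time: 13.2
position: [541.4, -61.2, 54.1]
eef_rot: [0.83, 0.553, -0.051, 0.045]
ft_force: [-4.0, 0.2, 7.6]
opening: 23.5
```

Run:
```python
from h import *
lever()
im=grab('top');save(im,'t9.png',(160,110,280,210),6);pickle.dump(im,open('t9.pkl','wb'))
```

```text
tip [672.  251.1  12.8] | yaw 1.1744 | pitch 0.1351 | roll 0.0172 | crown [632.  155.5  26.9] | clear -1.25 | F [-4.   0.2  7.6] | t 13.2 | tcp [541.4 -61.2  54.1] | levpitch 0.1294 | edge_z 19.98 | foot_z 9.6 | tip_est [672.2 251.3  14.7] | tq [-0.23  0.41  1.43] |
```

View pics/t9.png

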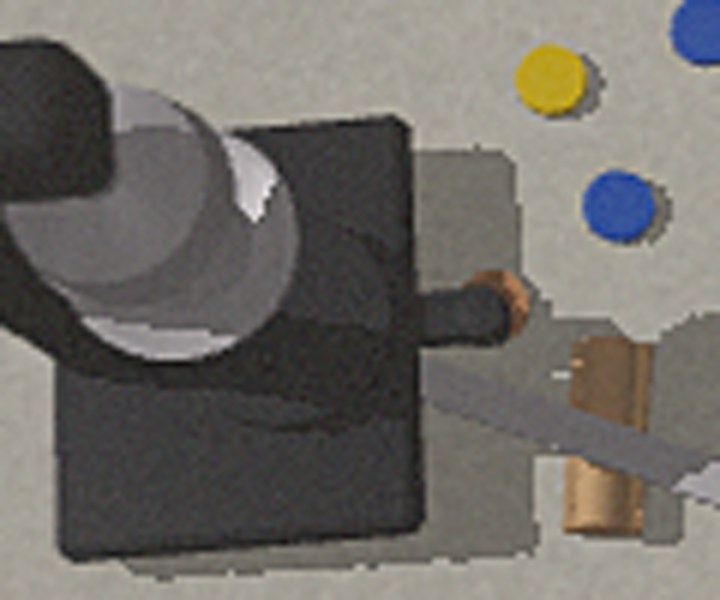

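```bash
cat > m.py <<'E'
from h import *
im=pickle.load(open('t9.pkl','rb'))
def c(n,x,y,z): p=plane(im,x/6+160,y/6+110,z).round(1);print(n,p);return p
c('t0 lug',511,363,21.);c('t9 lug',510,314,22.)
c('pad',494.5,304,6)
c('eR',411,160,22);c('eL',424,490,22)
c('t5 eR',428,190,21);c('t5 eL',408,530,21)
E
python3 m.py
```

```text
t0 lug [664.5 198.2  21. ]
t9 lug [687.8 198.9  22. ]
pad [697.1 209.3   6. ]
eR [763.2 246.8  22. ]
eL [604.7 236.9  22. ]
t5 eR [748.7 238.7  21. ]
t5 eL [586.2 244.   21. ]
```

Request:
drive_tool([
  [[0.06,-0.5,0.1,0.005,0.001,0.024],[0.07,-0.5,0.09,0.005,0.001,0.024],[0.07,-0.5,0.09,0.005,0.001,0.024],[0.07,-0.5,0.09,0.004,0.001,0.024],[0.07,-0.5,0.09,0.004,0.001,0.024],[0.07,-0.4,0.09,0.004,0.001,0.02]],
])

```text
time: 14.0
position: [515.8, -47.7, 52.8]
eef_rot: [0.86, 0.505, -0.055, 0.04]
ft_force: [-4.2, -0.8, 8.2]
opening: 23.8
```

Run:
```python
from h import *
lever()
im=grab('top');save(im,'t10.png',(160,110,280,210),6);pickle.dump(im,open('t10.pkl','wb'))
```

```text
tip [681.1 247.8  11.8] | yaw 1.0607 | pitch 0.1344 | roll 0.013 | crown [629.5 155.5  26. ] | clear -2.08 | F [-4.2 -0.8  8.2] | t 14.0 | tcp [515.8 -47.7  52.8] | levpitch 0.125 | edge_z 19.72 | foot_z 9.3 | tip_est [681.3 248.1  14.9] | tq [-0.26  0.42  1.36] |
```

View pics/t10.png

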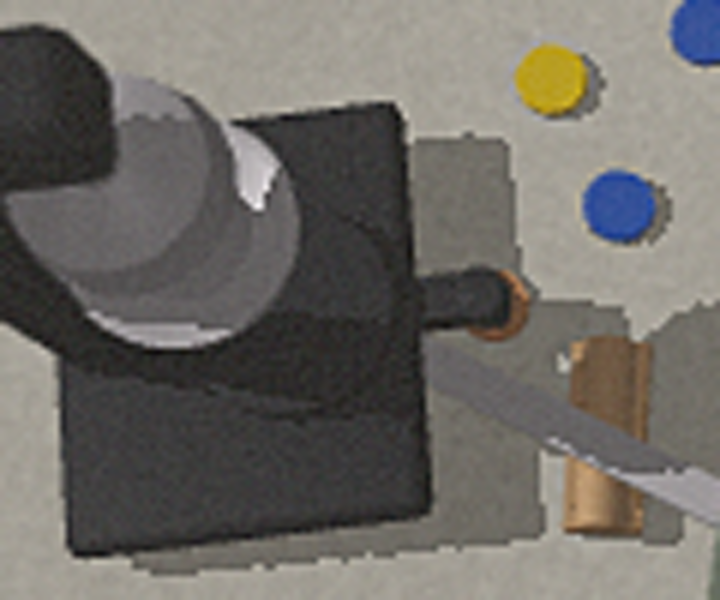

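```bash
cat > m.py <<'E'
from h import *
im=pickle.load(open('t10.pkl','rb'))
def c(n,x,y,z): p=plane(im,x/6+160,y/6+110,z).round(1);print(n,p);return p
c('lug',509,297,22.);c('lugtopedge',480,266,30);c('lugbot',480,332,22)
c('pad',494.5,304,6)
c('eR',403,120,22);c('eL',430,490,22)
save(im,'t10z.png',(220,145,260,175),16)
E
python3 m.py
```

```text
lug [695.9 199.5  22. ]
lugtopedge [708.8 211.8  30. ]
lugbot [679.3 212.7  22. ]
pad [697.1 209.3   6. ]
eR [782.9 251.1  22. ]
eL [604.6 234.1  22. ]
```

View pics/t10z.png

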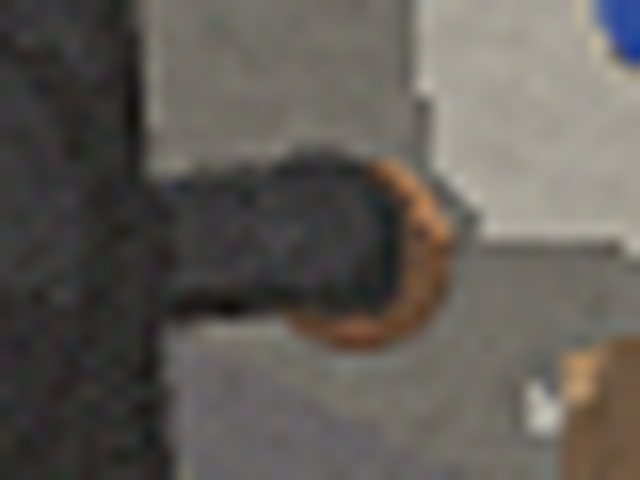

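Request:
drive_tool([
  [[0,-0.45,0.1,0.004,0.001,0.022],[-0.05,-0.45,0.09,0.004,0.001,0.022],[-0.1,-0.1,0.08,0.001,0.001,0.004]],
])

```text
time: 14.42
position: [508.1, -42.8, 52.7]
eef_rot: [0.87, 0.49, -0.052, 0.038]
ft_force: [-1.2, 4.3, 8.0]
opening: 23.6
```

Run:
```python
from h import *
lever()
im=grab('top');save(im,'t11.png',(220,145,260,175),16);pickle.dump(im,open('t11.pkl','wb'))
```

```text
tip [684.  246.7  14.1] | yaw 1.0247 | pitch 0.1272 | roll 0.0148 | crown [628.5 155.5  27.8] | clear -0.35 | F [-1.2  4.3  8. ] | t 14.43 | tcp [508.1 -42.8  52.7] | levpitch 0.1252 | edge_z 19.44 | foot_z 8.9 | tip_est [684.  246.8  14.8] | tq [0.49 0.04 1.38] |
```

View pics/t11.png

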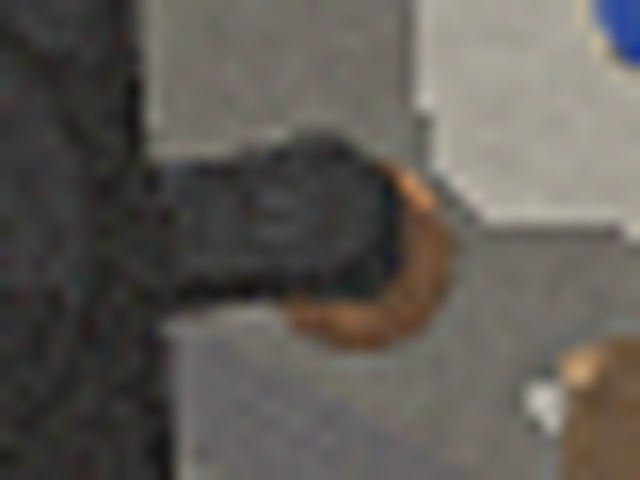

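Request:
drive_tool([
  [[0,-0.08,-0.03,0.001,-0.003,0.005],[0,-0.08,-0.03,0.001,-0.004,0.005],[0,-0.08,-0.02,0.001,-0.004,0.005]],
])

```text
time: 14.85
position: [507.3, -41.8, 56.0]
eef_rot: [0.869, 0.489, -0.056, 0.042]
ft_force: [-2.5, 0.7, 8.0]
opening: 23.6
```

Run:
```python
from h import *
lever()
```

```text
tip [683.3 247.2  13.5] | yaw 1.0235 | pitch 0.1388 | roll 0.0179 | crown [627.4 155.5  28.5] | clear 0.31 | F [-2.5  0.7  8. ] | t 14.85 | tcp [507.3 -41.8  56. ] | levpitch 0.1397 | edge_z 17.92 | foot_z 7.1 | tip_est [683.3 247.2  13.2] | tq [-0.31  0.27  1.19] |
```

Request:
drive_tool([
  [[0,-0.06,0,0.001,-0.003,0.004],[0,-0.06,0,0.001,-0.003,0.004],[0,-0.06,0,0.001,-0.003,0.004],[0,-0.06,0,0.001,-0.003,0.004]],
])

```text
time: 15.35
position: [507.3, -41.3, 59.4]
eef_rot: [0.869, 0.489, -0.06, 0.047]
ft_force: [-2.4, 0.5, 6.6]
opening: 23.5
```

Run:
```python
from h import *
lever()
im=grab('top');save(im,'t12.png',(220,145,260,175),16);pickle.dump(im,open('t12.pkl','wb'))
```

```text
tip [682.8 247.4  12.6] | yaw 1.0241 | pitch 0.1514 | roll 0.0221 | crown [626.9 155.5  29. ] | clear 0.78 | F [-2.4  0.5  6.6] | t 15.35 | tcp [507.3 -41.3  59.4] | levpitch 0.1545 | edge_z 16.39 | foot_z 5.3 | tip_est [682.8 247.2  11.5] | tq [-0.28  0.29  1.08] |
```

View pics/t12.png

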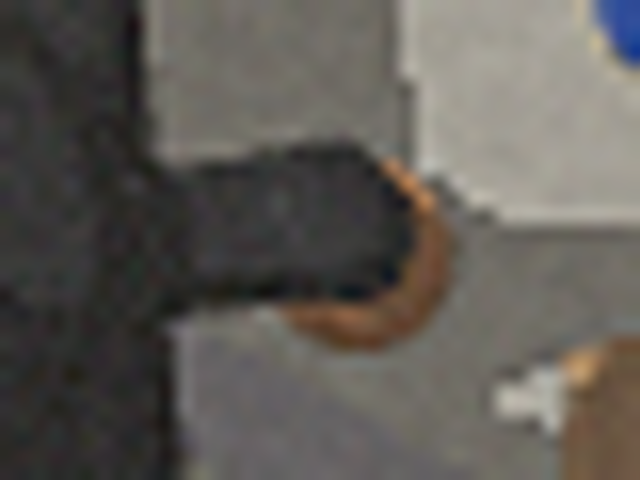

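Run:
```python
from h import *
im=pickle.load(open('t12.pkl','rb'));p=plane(im,245.7,158.9,18.5);print(p,p+13*np.array([-.1,.995,0]))
```

```text
[698.63451369 197.8001013   18.5       ] [697.33451369 210.7351013   18.5       ]
```

Request:
drive_tool([
  [[0,-0.05,0,0.001,-0.003,0.004],[0,-0.05,0,0.001,-0.003,0.004],[0,-0.05,0,0.001,-0.003,0.004]],
])

```text
time: 15.78
position: [506.6, -40.7, 60.4]
eef_rot: [0.869, 0.488, -0.064, 0.049]
ft_force: [-2.7, 0.1, 4.9]
opening: 23.5
```

Run:
```python
from h import *
lever()
```

```text
tip [682.8 247.   10.4] | yaw 1.0208 | pitch 0.1609 | roll 0.0228 | crown [626.7 155.5  27.9] | clear -0.35 | F [-2.7  0.1  4.9] | t 15.78 | tcp [506.6 -40.7  60.4] | levpitch 0.1592 | edge_z 15.86 | foot_z 4.6 | tip_est [682.9 247.1  11. ] | tq [-0.05  0.15  1.03] |
```

Request:
drive_tool([
  [[0,-0.03,-0.06,0,-0.004,0.002],[0,-0.03,-0.08,0,-0.004,0.002],[0,0,-0.1,0,-0.004,0],[0,0,-0.1,0,-0.004,0]],
])

```text
time: 16.27
position: [504.8, -39.1, 62.9]
eef_rot: [0.87, 0.485, -0.073, 0.052]
ft_force: [-3.0, 0.7, 1.8]
opening: 23.7
```

Run:
```python
from h import *
lever()
```

```text
tip [682.2 246.8   7.3] | yaw 1.0149 | pitch 0.1776 | roll 0.0198 | crown [625.5 155.5  26.5] | clear -1.69 | F [-3.   0.7  1.8] | t 16.27 | tcp [504.8 -39.1  62.9] | levpitch 0.1703 | edge_z 14.64 | foot_z 3.2 | tip_est [682.5 247.1   9.7] | tq [0.57 0.17 0.59] |
```

Request:
drive_tool([
  [[0,0,-0.15,0,-0.003,0],[0,0,-0.2,0,-0.004,0],[0,0,-0.2,0,-0.004,0],[0,0,-0.2,0,-0.004,0]],
])

```text
time: 16.77
position: [504.5, -37.3, 69.4]
eef_rot: [0.87, 0.483, -0.08, 0.054]
ft_force: [-1.2, 0.4, -2.5]
opening: 23.8
```

Run:
```python
from h import *
lever()
im=grab('top');save(im,'t13.png',(160,110,280,210),6);pickle.dump(im,open('t13.pkl','wb'))
```

```text
tip [682.3 247.2   8.4] | yaw 1.012 | pitch 0.1937 | roll 0.0171 | crown [625.  155.5  29.6] | clear 1.25 | F [-1.2  0.4 -2.5] | t 16.77 | tcp [504.5 -37.3  69.4] | levpitch 0.1993 | edge_z 11.52 | foot_z -0.6 | tip_est [682.1 246.9   6.5] | tq [0.29 0.27 0.34] |
```

View pics/t13.png

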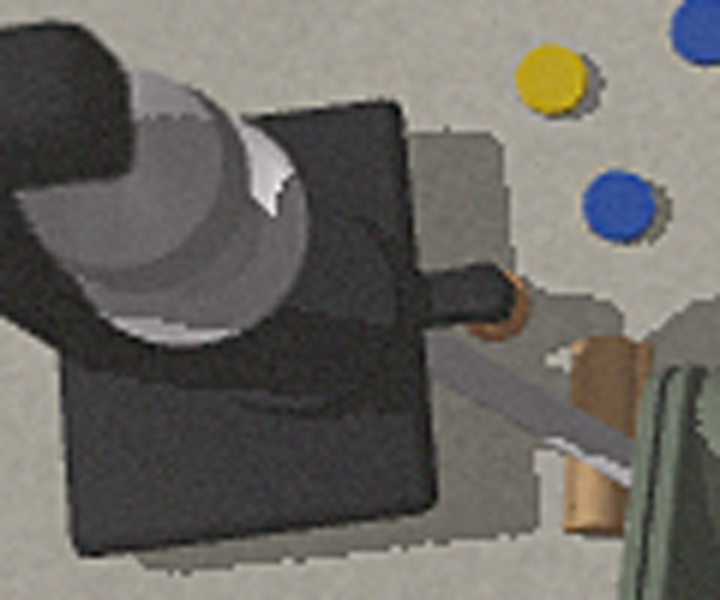

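Request:
drive_tool([
  [[-0.3,0,-0.05,0,0,0],[-0.5,0,-0.05,0,0,0],[-0.6,0,-0.05,0,0,0],[-0.7,0,-0.03,0,0,0],[-0.8,0,-0.03,0,0,0],[-0.8,0,-0.03,0,0,0],[-0.8,0,-0.03,0,0,0],[-0.8,0,0,0,0,0],[-0.5,0,0,0,0,0],[0,0,0,0,0,0]],
])

```text
time: 18.08
position: [472.6, -89.5, 84.0]
eef_rot: [0.871, 0.482, -0.08, 0.055]
ft_force: [-0.5, -0.2, -3.9]
opening: 23.7
```

Run:
```python
from h import *
lever();T,s=cur()
im=grab('top');save(im,'t14.png',(160,110,400,260),3.3);pickle.dump(im,open('t14.pkl','wb'))
```

```text
tip [651.3 194.5  22.8] | yaw 1.0089 | pitch 0.1941 | roll 0.0188 | crown [626.7 155.5  31.9] | clear 3.53 | F [-0.5 -0.2 -3.9] | t 18.07 | tcp [472.6 -89.5  84. ] | levpitch 0.2063 | edge_z 10.74 | foot_z -1.5 | tip_est [650.8 193.8  18.8] | tq [-0.2   0.05 -0.  ] |
```

View pics/t14.png

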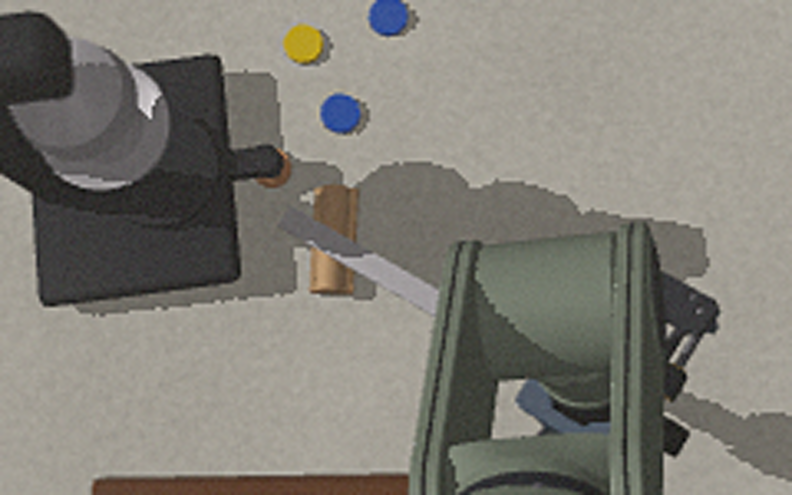

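Run:
```python
from h import *
T,s=cur();T2=barover(651,194.5,1.009,.07,1.5);T3=barover(651,194.5,1.009,-.055,0.6);print(T2[:3,3],T3[:3,3])
print(rows(T,T2,5,2,3));print(rows(T2,T3,7,2,3))
```

```text
[469.61656608 -93.65960307  45.47389666] [469.75913169 -93.43311244   7.72382267]
[[0.04, -0.02, 0.78, 0.004, 0.025, 0.0], [0.03, -0.02, 0.77, 0.004, 0.025, 0.0], [0.01, -0.02, 0.78, 0.004, 0.024, 0.001], [-0.02, -0.01, 0.78, 0.003, 0.025, 0.0], [-0.03, -0.01, 0.77, 0.004, 0.025, 0.0]]
[[0.04, 0.0, 0.54, 0.0, 0.018, 0.0], [0.03, 0.0, 0.54, 0.0, 0.018, 0.0], [0.03, 0.0, 0.53, 0.0, 0.018, 0.0], [0.01, 0.0, 0.54, 0.0, 0.017, 0.0], [0.0, 0.0, 0.54, 0.0, 0.018, 0.0], [-0.01, 0.0, 0.54, 0.0, 0.018, 0.0], [-0.01, 0.0, 0.54, 0.0, 0.018, 0.0]]
```

Request:
drive_tool([
  [[0.04,-0.02,0.75,0.004,0.025,0],[0.03,-0.02,0.75,0.004,0.025,0],[0.01,-0.02,0.75,0.004,0.025,0],[0,-0.01,0.75,0.003,0.025,0],[0,-0.01,0.7,0.003,0.025,0],[0.03,0,0.55,0,0.018,0],[0.02,0,0.5,0,0.018,0],[0.02,0,0.5,0,0.017,0],[0,0,0.5,0,0.017,0]],
])

```text
time: 19.25
position: [469.9, -93.4, 22.2]
eef_rot: [0.875, 0.484, 0.006, -0.003]
ft_force: [0.0, -0.4, -4.1]
opening: 23.7
```

Run:
```python
from h import *
lever();T,s=cur();T3=barover(651,194.5,1.009,-.055,0.6);print(rows(T,T3,4,2,3))
```

```text
tip [650.9 195.5  31.4] | yaw 1.011 | pitch -0.0131 | roll -0.0003 | crown [625.8 155.5  30.8] | clear 2.79 | F [ 0.  -0.4 -4.1] | t 19.25 | tcp [469.9 -93.4  22.2] | levpitch -0.0044 | edge_z 32.7 | foot_z 24.8 | tip_est [650.9 195.5  28.5] | tq [-0.53  0.24 -0.01] | 
[[-0.01, 0.0, 0.36, 0.0, 0.01, 0.0], [-0.01, 0.0, 0.37, 0.0, 0.011, 0.001], [-0.01, 0.0, 0.36, 0.0, 0.01, 0.0], [-0.02, 0.0, 0.36, 0.0, 0.011, 0.001]]
```

Request:
drive_tool([
  [[0,0,0.4,0,0.012,0],[0,0,0.4,0,0.012,0],[0,0,0.35,0,0.011,0],[0,0,0.25,0,0.006,0],[0,0,0.1,0,0.002,0]],
])

```text
time: 19.88
position: [470.5, -93.1, 6.4]
eef_rot: [0.875, 0.484, 0.026, -0.014]
ft_force: [-0.8, -0.9, -2.6]
opening: 23.5
```

Run:
```python
from h import *
lever()
```

```text
tip [651.  195.1  31.4] | yaw 1.0111 | pitch -0.0596 | roll 0.0005 | crown [626.2 155.5  28.6] | clear 0.56 | F [-0.8 -0.9 -2.6] | t 19.88 | tcp [470.5 -93.1   6.4] | levpitch -0.0584 | edge_z 38.26 | foot_z 31.5 | tip_est [651.  195.1  31. ] | tq [-0.23  0.15  0.1 ] |
```

Nearly down; one more small step, then open.

Request:
drive_tool([
  [[0,0,0.12,0,0.001,0],[0,0,0,0,0,0]],
])

```text
time: 20.12
position: [470.7, -93.1, 5.4]
eef_rot: [0.874, 0.484, 0.027, -0.014]
ft_force: [-1.3, -1.0, -2.5]
opening: 23.3
```

Request:
drive_tool([
  [[0,0,0,0,0,0],[0,0,0,0,0,0],[0,0,0,0,0,0],[0,0,0,0,0,0]],
], gripper=0.6)

```text
time: 20.62
position: [473.1, -93.2, 6.7]
eef_rot: [0.875, 0.484, 0.029, -0.013]
ft_force: [0.2, -1.0, -0.6]
opening: 54.6
```

Run:
```python
from h import *
lever()
im=grab('top');save(im,'t15.png',(160,110,400,260),3.3);pickle.dump(im,open('t15.pkl','wb'))
```

```text
tip [653.8 194.9  32.9] | yaw 1.0105 | pitch -0.0632 | roll 0.0057 | crown [629.1 155.5  30. ] | clear 1.94 | F [ 0.2 -1.  -0.6] | t 20.62 | tcp [473.1 -93.2   6.7] | levpitch -0.0573 | edge_z 38.14 | foot_z 31.4 | tip_est [653.8 195.   30.9] | tq [-0.07 -0.03 -0.  ] |
```

View pics/t15.png

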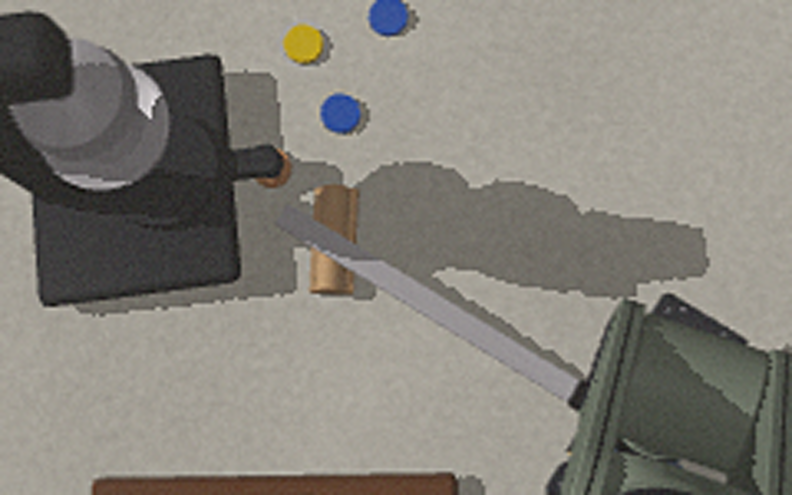

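Request:
drive_tool([
  [[0,0,-1.0,0,0,0],[0,0,-2.0,0,0,0],[0,0,-3.5,0,0,0],[0,0,-4,0,0,0],[0,0,-4,0,0,0],[-3,0,-3,0,0,0],[-4,0,0,0,0,0],[-4,0,0,0,0,0],[-4,0,0,0,0,0],[0,0,0,0,0,0]],
])

```text
time: 21.92
position: [385.1, -233.1, 184.5]
eef_rot: [0.874, 0.484, 0.031, -0.009]
ft_force: [0.1, 1.1, 0.3]
opening: 54.8
```

Run:
```python
from h import *
im=grab('top');save(im,'t16.png',(160,110,400,260),3.3);save(im,'t16z.png',(220,140,270,180),14);pickle.dump(im,open('t16.pkl','wb'))
p=plane(im,246.2,158.8,18);print(p)
im=grab('side');save(im,'s16.png',(280,90,400,260),3.5);pickle.dump(im,open('s16.pkl','wb'))
```

```text
[699.04622135 196.49554127  18.        ]
```

View pics/t16.png

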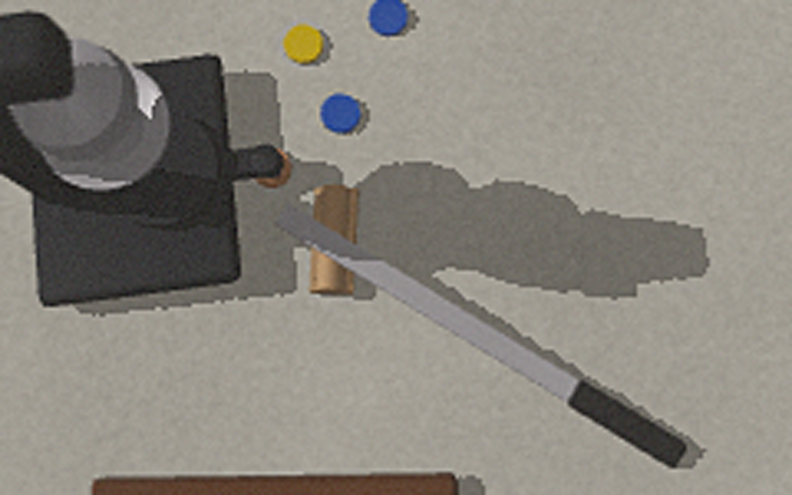

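View pics/t16z.png

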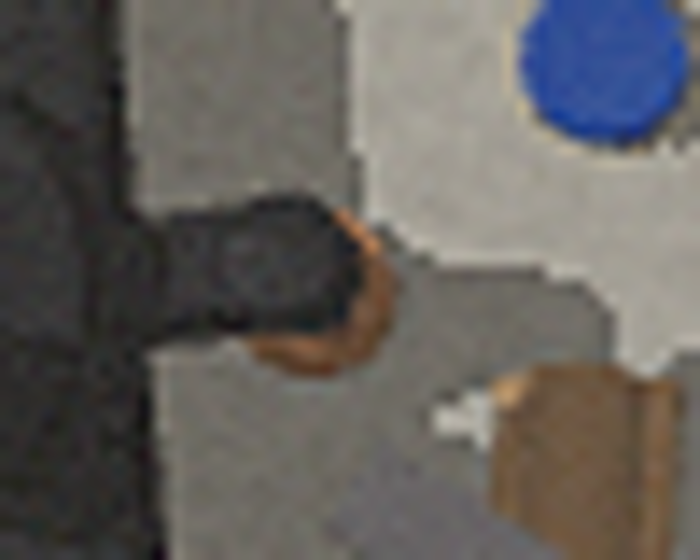

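View pics/s16.png

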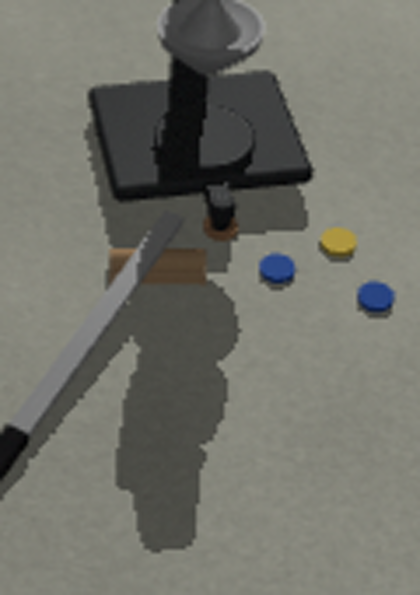

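Run:
```python
from h import *
s=manip.get_state();print(s['time'],s['qd'].round(3));print(manip.sign_off())
```

```text
22.025 [ 0.027  0.005 -0.     0.001 -0.003 -0.002]
the job is handed in; nothing more can be done
None
```

The front foot of the press now stands on the cork pad, the bar is out from under the press with its handle on the worktop, and the job is handed in at 22.0 s of the 62 s allowed. `sign_off` gave no verdict, so this rests on my own measurements.

I gripped the bar's handle, tipped it over the crown and pushed the tip about 15 mm in under the front edge. I levered the foot up about 9–10 mm, swung the bar until the foot was over the pad, and lowered it slowly. I then drew the bar back about 60 mm, laid it across the block with the handle down, and released it.

| Last check | Measured | Limit |
|---|---|---|
| Foot centre to pad centre | about 1 mm (foot near 698, 209 mm; pad near 697, 209 mm, calibration good to about 2 mm) | 9 mm |
| Pad shift | none seen in the top picture | 10 mm |
| Point between rear feet | about 9 mm | 25 mm |
| Bar tip, x in the press frame | about -105 mm | below -70 mm |
| Bar grip height | about 10 mm, calculated from the resting slope | 30 mm |

- **Lift height:** I worked it out from the bar's geometry and did not see it directly. Near touchdown that estimate read 5.3 mm, where the foot on the pad should give 6 mm.
- **Contact forces:** The forces on the press and pad were never measured directly. I judged them from the wrist force, which stayed below 10 N.
- **Position disagreement:** The wrist and top cameras differed by 2–3 mm on positions across the front of the press. I used the top camera for the placing.

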